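Gauge the press bushings

TASK

Three spare guide bushings for the lid press stand in the rack, and only one of them is bored to size all the way down. Try the plug gauge slowly and gently in their bores, never forcing it, until it goes fully home in one, then put the gauge back fully down in its stand and set the bushing that passed upright in the green tray. Leave the two undersize bushings in their pockets and do not disturb the other things on the table.

Things in the scene. Friction and masses are not known exactly. Their poses are not given: they have to be found in the camera images.
- bushing_1_mid (a point): One of three brass bushings that look the same from outside: a round sleeve, 44 mm outside diameter, 46 mm high, about 250 g, upright in a pocket of the rack, a faint groove round it 20 mm above its underside. This point is on its axis, half-way up (23 mm above its underside, 23 mm below the mouth); z is the axis, up.
- bushing_2_mid (a point): One of three brass bushings that look the same from outside: a round sleeve, 44 mm outside diameter, 46 mm high, about 250 g, upright in a pocket of the rack, a faint groove round it 20 mm above its underside. This point is on its axis, half-way up (23 mm above its underside, 23 mm below the mouth); z is the axis, up.
- bushing_3_mid (a point): One of three brass bushings that look the same from outside: a round sleeve, 44 mm outside diameter, 46 mm high, about 250 g, upright in a pocket of the rack, a faint groove round it 20 mm above its underside. This point is on its axis, half-way up (23 mm above its underside, 23 mm below the mouth); z is the axis, up.
- gauge_handle (a point): Centre, on the axis, of the blue ribbed handle (20 mm diameter, 48 mm long) of a plug gauge that stands upright in its stand; z points from pin to handle. Below the handle are a stop collar (28 mm diameter, 5 mm thick, its underside 29 mm below this point) and the steel pin (16 mm diameter, 42 mm long, 2 mm chamfer at its foot).
- gauge_tip (a point): The foot of the gauge's pin, on its axis, 71 mm below the centre of the handle; z along the gauge towards the handle. Fully home in a bushing the collar lies on its top face and this point is 4 mm above the bushing's underside. All the parts are hard metal: lowered at about 15 mm/s to a light force stop it meets them gently, faster it knocks.
- rack: Fixed aluminium rack 70 x 224 x 14 mm; origin at the centre of its underside, the long side along its y. Three round pockets 47 mm wide and 8 mm deep (floor 6 mm above the table) at y = -70, 0 and +70 mm hold the bushings, whose mouths are then 52 mm above the table.
- gauge_stand: Fixed grey block 64 x 64 x 48 mm, origin at the centre of its underside. A round upright hole of 18.5 mm, 46 mm deep, in the middle of its top takes the gauge's pin; the collar then rests on the block's top and the gauge's foot is 6 mm above the table.
- pass_tray: Fixed open green tray 100 x 110 mm (x, y), 16 mm high, walls and floor 4 mm; origin at the centre of its underside.
- drop_bottle: Small dark bottle, 30 mm wide, 62 mm high, a bystander; origin at the centre of its underside.
- steel_cup: Open steel cup, 72 mm wide, 82 mm high, a bystander; origin at the centre of its underside.
- hex_key: Black hex key lying flat, 33 x 84 x 5 mm, a bystander; origin at the centre of its underside.
- gauge: The gauge as a whole, 97 mm long, about 140 g; origin at the foot of the pin (see gauge_tip).
- bushing_1: The same bushing as a whole; origin at the centre of its underside. All have an 18 mm bore at the mouth. One is 18 mm right through; the other two narrow to 9 mm from 26 mm below the mouth down, so the gauge stops there with its collar 16 mm clear of the top face. Which name is which is not told.
- bushing_2: The same bushing as a whole; origin at the centre of its underside. All have an 18 mm bore at the mouth. One is 18 mm right through; the other two narrow to 9 mm from 26 mm below the mouth down, so the gauge stops there with its collar 16 mm clear of the top face. Which name is which is not told.
- bushing_3: The same bushing as a whole; origin at the centre of its underside. All have an 18 mm bore at the mouth. One is 18 mm right through; the other two narrow to 9 mm from 26 mm below the mouth down, so the gauge stops there with its collar 16 mm clear of the top face. Which name is which is not told.
There are look-alikes about, which are no part of the job. Leave any blue look-alike of the gauge_stand alone.

How it is judged:
By the outcome, as a careful person would: the job done as asked, in the order asked, and still so for the second after the job is handed in, with the robot touching nothing.
It also fails if it takes over 72 s, if anything falls off the work surface, if the arm or the gripper's body presses on something with over 40 N, if the wrist force passes 120 N, or if a joint passes its speed limit or range.

ROBOT

A 6-joint arm with a two-finger parallel gripper is mounted at the origin on a cart in front of the work surface, level with it; the furniture and walls round the work are solid. World frame = base frame: x ahead of the robot, y to its left, z up, the work surface at z = 0. Lengths are in m, angles in rad, forces in N, time in s.
With the tool pointing down it reaches from about 0.35 to 0.85 m from the base axis. Payload 8.1 kg.
Tool frame: the origin (TCP) lies at the very end of the fingers, on their centre line; the grasp point (between the pads) lies 19 mm behind it; z points along the fingers, y is the direction in which the jaws open and shut (so a half turn about z gives the same grasp; the last joint's range is limited). The gripper opens to 93 mm and grips with 3 to 60 N. Pads are 15 mm wide; open, the fingers measure 128 mm over their backs; the gripper's body (75 mm by 188 mm) begins 65 mm behind the grasp point.
Start: joints at [-1.3, 0.13, 1.488, -0, 1.523, -0.085], TCP at [0.209, -0.562, 0.189] pointing down, gripper open.
Joint ranges: [-2.96, 2.96], [-0.89, 2.26], [0.02, 2.5], [-1.34, 4.48], [0, 2.73], [-2.66, 2.66]. Speed limits (rad/s): [2.39, 2.39, 2.79, 3.14, 3.14, 3.14].

INTERFACE

Orientations are given as a rotation vector (axis times angle).
In Python, from plant import robot gives the robot as it stands.
- The arm moves only by the shell command python3 -m pendant 'ROWS' [OPENING] [FORCE]. ROWS is JSON, a list of rows, each an object with "delta_pos": the shift along the tool's x, y, z in m, a list of three; "spin": the turn about the tool's z in rad. In form: [{"delta_pos": [dx, dy, dz], "spin": spin}, ...]. A call has 1 to 10 rows; each row is the pose to reach, as a shift and turn from the pose measured when the call began, along the tool's axes at that moment; what a row does not reach only later rows make up. A row lasts 1/10 s, in which the tool goes at most 50 mm and 8.59 degrees, less where a joint would pass 70% of its speed; a pose out of reach is approached as far as the arm can. A call with a gripper value outside its range is refused whole. OPENING is the closure, from -1 (fully open) to 1 (shut), set as the call begins (- or left out, the last holds). The fingers move at their own pace and stop on an object; FORCE is the grip in N (left out, the last holds). Time passes only in rows, so rows that repeat a pose let the fingers close. It gives the time, the measured TCP pose, the force and the opening at its end, in the units of the state.
- robot.read_state(): the state, without advancing time (a new reading comes with each control period).
- robot.read_camera(name): name is "scene" or "top"; returns a dict with "color" (384x512x3 uint8, blue, green, red), "camera_matrix" (3x3 intrinsics, pixels), "R" (3x3) and "t" (3): a world point X has camera coordinates R X + t. Camera axes: x right, y down, z forward; pixel columns grow to the right and rows downward; lengths in m; the calibration is good to about 2 mm. A picture is of the moment at which its call begins. There is no depth.
- robot.close_job(): hands the job in, once; it reports no verdict.
Trained networks look in the newest picture that a camera, given by its name, has taken for a name from the list of things; names that differ only in an ending like _2 or _b are one class to them, and where a whole thing is asked for, a point or a joint stands for the part that bears it (a point fixed in the world has none). Each returns a list of dicts, best first, with "score" (0 to 1); they miss things now and then, are a little off and sometimes report something else, mostly with a low value. They report only what shows in the picture. A call takes as long as a camera call. They do not tell look-alikes from the thing itself.
- robot.outline_of(camera, label): "mask" (384x512 bool, what is visible of it).
- robot.mark_of(camera, label): "location" ([x, y, z] in m, in the coordinates of the camera as it stood for that picture, good to about 4 mm: a listed point, or the origin of a listed thing).
The state is a dict: "t": time; "q": joint angles; "dq": joint speeds; "joint_torque": joint torques, N m; "tool_pos": TCP position; "orientation": TCP orientation; "force": force on the tool from outside, world axes, zero at the start; "wrist_torque": the same for the moment, N m; "opening": finger opening in m.
Only numpy, scipy, OpenCV 4.12 (cv2) and the standard library are available. Lean on these libraries where they do the work, as an engineer would, in place of code of your own. Each camera call takes 0.05 s, during which the arm holds its last target.

## Working session

There is one attempt and no reset: what is moved stays moved. The work goes in short steps, Python scripts to look and compute and a shell command to move; the robot and the scene stay as the last step left them, time stands still between calls to the robot, and variables do not carry over. Pictures are saved under pics/ and viewed, and the job is handed in when it is done.

```bash
ls; mkdir -p pics
cat > h.py <<'E'
import numpy as np,cv2
from plant import robot
from scipy.spatial.transform import Rotation as Ro
def cam(n,f=None):
    c=robot.read_camera(n)
    if f: cv2.imwrite('pics/'+f,c['color'])
    return c
def w(c,p): return np.array(c['R']).T@(np.array(p)-np.array(c['t']))
def px(c,X):
    p=np.array(c['R'])@np.array(X)+np.array(c['t']);p=np.array(c['camera_matrix'])@p;return p[:2]/p[2]
def ray(c,uv,z):
    R=np.array(c['R']);o=-R.T@np.array(c['t']);d=R.T@np.linalg.inv(c['camera_matrix'])@np.array([uv[0],uv[1],1.]);return o+d*(z-o[2])/d[2]
def delta(target):
    s=robot.read_state();R=Ro.from_rotvec(s['orientation']).as_matrix();return R.T@(np.array(target)-s['tool_pos'])
E
python3 - <<'E'
from h import *
np.set_printoptions(precision=4,suppress=True)
s=robot.read_state();print(s)
print(Ro.from_rotvec(s['orientation']).as_matrix())
for n in['scene','top']:
    c=cam(n,n+'0.png')
    print(n,'campos',w(c,[0,0,0]))
    for l in['bushing_1_mid','gauge_handle','gauge_tip','rack','gauge_stand','pass_tray','drop_bottle','steel_cup','hex_key']:
        for r in robot.mark_of(n,l):
            if r['score']>.2: X=w(c,r['location']);print(l,round(r['score'],2),X,px(c,X))
E
```

```text
pics
{'t': 0.0, 'q': array([-1.3004,  0.1311,  1.4893,  0.    ,  1.5229, -0.0854]), 'dq': array([-0.0016,  0.0016, -0.0007, -0.0006,  0.0006,  0.0011]), 'joint_torque': array([  0.0007, -55.9835, -49.176 ,   0.077 ,   0.0355,  -0.0001]), 'tool_pos': array([ 0.2089, -0.5618,  0.1882]), 'orientation': array([-3.0903, -0.5556,  0.0002]), 'force': array([-0.2568,  0.1116, -1.0145]), 'wrist_torque': array([-0.0394,  0.0183,  0.0357]), 'opening': 0.09290571398521019}
[[ 0.9374  0.3483 -0.0004]
 [ 0.3483 -0.9374  0.0017]
 [ 0.0002 -0.0017 -1.    ]]
scene campos [-0.3333 -0.6554  0.7115]
gauge_handle 0.5 [ 0.4015 -0.2798  0.0798] [332.8658 249.3939]
gauge_tip 0.66 [ 0.3981 -0.2787  0.0123] [328.9914 272.812 ]
gauge_tip 0.66 [ 0.6648 -0.1972 -0.0021] [353.458  216.2988]
rack 0.82 [ 0.4804 -0.0088 -0.0025] [260.8212 220.92  ]
gauge_stand 0.89 [ 0.4009 -0.2781 -0.0006] [328.9553 276.2939]
gauge_stand 0.64 [ 0.2696 -0.247  -0.0027] [285.2201 301.8553]
pass_tray 0.81 [ 0.513   0.2672 -0.0034] [199.3716 185.2531]
drop_bottle 0.57 [ 0.5776 -0.1608  0.0004] [326.157  224.4967]
steel_cup 0.92 [ 0.666
[... 281 characters left out ...]
03 -0.2798  0.0783] [388.353  224.6104]
rack 0.87 [ 0.4834 -0.0089  0.0018] [272.3729 193.8733]
rack 0.55 [ 0.5528 -0.3118  0.0035] [389.0283 168.6332]
gauge_stand 0.74 [ 0.2709 -0.2533  0.0023] [370.2405 279.3491]
gauge_stand 0.58 [ 0.5542 -0.3124  0.0032] [389.1911 168.1468]
gauge_stand 0.43 [ 0.492  -0.0799  0.0309] [300.5861 188.8312]
pass_tray 0.74 [0.5145 0.2677 0.0015] [167.6483 181.2778]
pass_tray 0.6 [ 0.4046 -0.2811  0.0021] [379.3279 225.488 ]
drop_bottle 0.74 [ 0.5837 -0.1651 -0.0001] [331.9027 157.1525]
steel_cup 0.88 [ 0.667  -0.1973  0.0028] [343.6513 126.704 ]
hex_key 0.54 [ 0.555  -0.3101  0.0013] [388.0646 168.0098]
hex_key 0.32 [ 0.4021 -0.2806  0.0788] [388.7265 223.8024]
```

View pics/scene0.png

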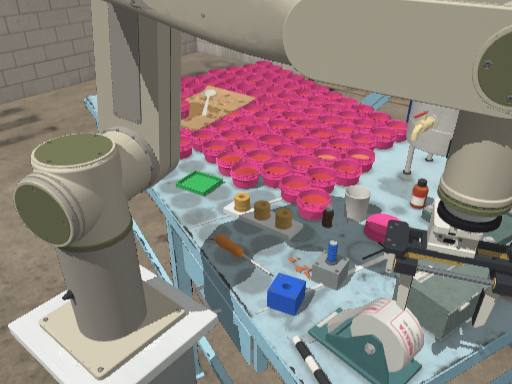

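View pics/top0.png

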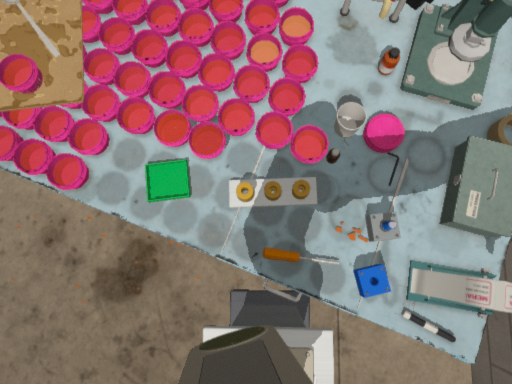

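Run:
```python
import cv2
a=cv2.imread('pics/top0.png');b=cv2.imread('pics/scene0.png')
x=cv2.resize(a[140:310,230:430],None,fx=4,fy=3.5,interpolation=cv2.INTER_CUBIC)
cv2.imwrite('pics/c_top.png',cv2.resize(a[140:290,240:440],(800,600),interpolation=cv2.INTER_CUBIC))
cv2.imwrite('pics/c_scene.png',cv2.resize(b[170:320,220:420],(800,600),interpolation=cv2.INTER_CUBIC))
```

```text
(no output)
```

View pics/c_top.png

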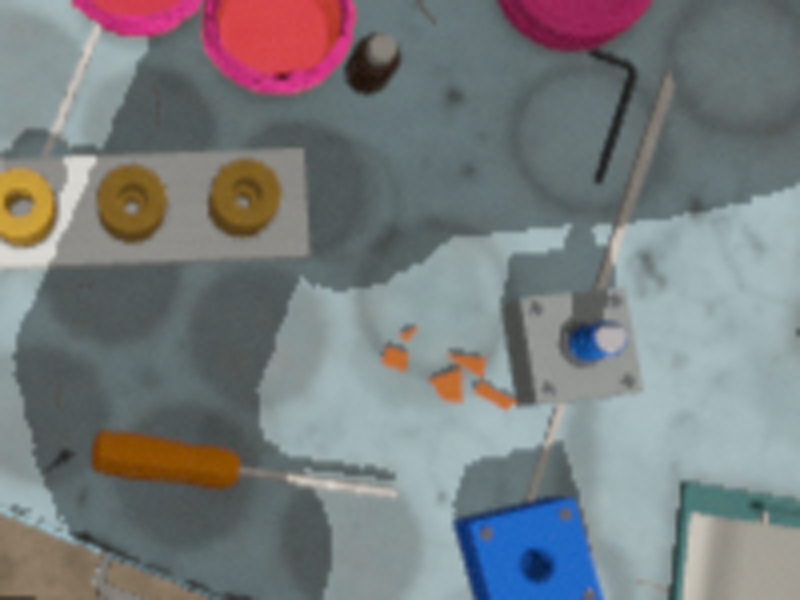

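View pics/c_scene.png

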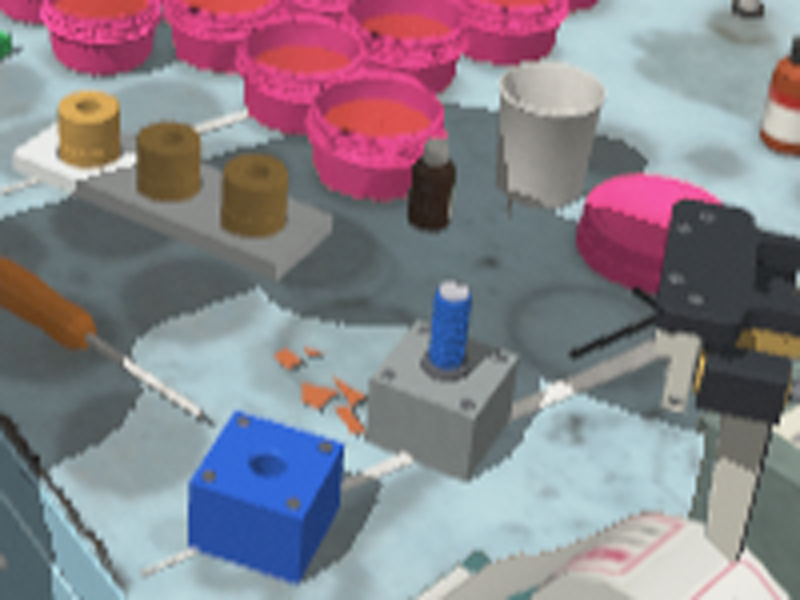

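Candidates for the gauge and stand are the grey block with the blue handle at top px (383,226) and the blue empty block at (371,281), which is the look-alike I'll leave alone. The close crop confirms the grey block holds the gauge. The bushings are at top px (247,191), (273,190) and (301,188). Next I'll measure them more precisely with silhouettes.

```bash
cat > fit.py <<'E'
from h import *
from scipy.optimize import minimize
def cyl(c,x,y,parts,S=8):
    m=np.zeros((384*S//2,512*S//2),np.uint8)  # unused
    hulls=[]
    a=np.linspace(0,2*np.pi,60)
    for r,z0,z1 in parts:
        P=[px(c,[x+r*np.cos(t),y+r*np.sin(t),z]) for z in(z0,z1) for t in a]
        hulls.append(cv2.convexHull(np.array(P,np.float32)))
    return hulls
def render(c,x,y,parts):
    # 8x supersampled around
    H=cyl(c,x,y,parts);al=np.vstack(H)[:,0]
    lo=np.floor(al.min(0)).astype(int)-6;hi=np.ceil(al.max(0)).astype(int)+6
    S=8;m=np.zeros(((hi-lo)[1]*S,(hi-lo)[0]*S),np.uint8)
    for h in H: cv2.fillConvexPoly(m,np.round((h[:,0]+.5-lo)*S-.5).astype(np.int32),1)
    return lo,hi,m.reshape(hi[1]-lo[1],S,hi[0]-lo[0],S).mean((1,3))
def fit(c,mask,x,y,parts):
    # search minimising mask mismatch
    def cost(p):
        lo,hi,m=render(c,p[0],p[1],parts)
        t=mask[lo[1]:hi[1],lo[0]:hi[0]].astype(float)
        return ((t-m)**2).sum()
    r=minimize(cost,[x,y],method='Nelder-Mead',options=dict(initial_simplex=[[x,y],[x+.006,y],[x,y+.006]],xatol=1e-4,fatol=.01))
    return r.x,r.fun
E
python3 - <<'E'
from fit import *
np.set_printoptions(precision=4,suppress=True)
for n in['top','scene']:
    c=cam(n); hsv=cv2.cvtColor(c['color'],cv2.COLOR_BGR2HSV)
    brass=((hsv[...,0]>14)&(hsv[...,0]<32)&(hsv[...,1]>110)).astype(np.uint8)
    for g in[(.489,.063),(.489,-.008),(.490,-.079)]:
        u=px(c,[*g,.03]).astype(int); 
        win=np.zeros_like(brass);win[u[1]-16:u[1]+17,u[0]-14:u[0]+15]=1
        b=brass*win; b=cv2.morphologyEx(b,cv2.MORPH_CLOSE,np.ones((7,7)))
        print(n,'bush',g,b.sum(),*fit(c,b,*g,[(.022,.014,.052)]))
    blue=((hsv[...,0]>100)&(hsv[...,0]<125)&(hsv[...,1]>140)).astype(np.uint8)
    u=px(c,[.401,-.2795,.077]).astype(int);win=np.zeros_like(blue);win[u[1]-16:u[1]+17,u[0]-14:u[0]+15]=1
    b=cv2.morphologyEx(blue*win,cv2.MORPH_CLOSE,np.ones((3,3)))
    print(n,'handle',b.sum(),*fit(c,b,.401,-.2795,[(.010,.053,.101)]))
    for l in['bushing_2_mid','gauge_handle','rack','pass_tray','gauge_stand']:
        for r in robot.outline_of(n,l):
            if r['score']>.3:
                m=r['mask'];ys,xs=np.nonzero(m);print(l,round(r['score'],2),m.sum(),xs.mean(),ys.mean(),cv2.minAreaRect(np.c_[xs,ys].astype(np.float32)))
                cands={'gauge_handle':((.401,-.2795),[(.010,.053,.101)])}
                if l=='gauge_handle' and abs(xs.mean()-u[0])<8: print('  netfit',*fit(c,m,.401,-.2795,[(.010,.053,.101)]))
                if l=='bushing_2_mid':
                    for g in[(.489,.063),(.489,-.008),(.490,-.079)]:
                        if np.hypot(*(px(c,[*g,.033])-[xs.mean(),ys.mean()]))<8: print('  netfit',*fit(c,m,*g,[(.022,.014,.052)]))
E
```

```text
top bush (0.489, 0.063) 263 [0.4841 0.0607] 15.75439453125
top bush (0.489, -0.008) 249 [ 0.4876 -0.0086] 27.470703125
top bush (0.49, -0.079) 259 [ 0.4911 -0.0797] 24.050537109375
top handle 50 [ 0.3986 -0.2748] 60.71630859375
bushing_2_mid 0.78 269 244.6914498141264 191.3085501858736 ((244.5, 191.5), (19.0, 17.0), 90.0)
  netfit [0.4835 0.0606] 18.0927734375
gauge_handle 0.44 131 386.793893129771 225.3206106870229 ((387.5, 226.0), (15.0, 10.0), 0.0)
  netfit [ 0.3986 -0.2762] 13.933837890625
rack 0.68 1618 273.0389369592089 192.64585908529048 ((271.94195556640625, 192.40098571777344), (30.177907943725586, 89.21049499511719), 87.67847442626953)
pass_tray 0.65 305 244.88196721311476 191.84262295081967 ((244.75003051757812, 191.75001525878906), (19.091880798339844, 18.384777069091797), 45.0)
pass_tray 0.64 1655 167.11963746223566 180.25075528700907 ((166.88427734375, 180.03485107421875), (39.48798751831055, 43.469966888427734), 84.5596694946289)
gauge_stand 0.96 720 381.5805555555556 226.50416666666666 ((382.5182800292969, 226.1646270751953), (27.166156768798828, 33.01903533935547), 8
[... 931 characters left out ...]
256 241.8203125 202.5546875 ((241.76156616210938, 202.59234619140625), (19.473453521728516, 14.263994216918945), 82.87498474121094)
gauge_handle 0.43 305 283.0983606557377 219.05573770491804 ((283.0, 219.0), (20.0, 16.0), 90.0)
rack 0.81 964 263.5715767634855 221.6545643153527 ((262.2301330566406, 219.22515869140625), (80.66647338867188, 22.100997924804688), 20.409883499145508)
pass_tray 0.63 764 198.9934554973822 183.05759162303664 ((198.98626708984375, 183.04588317871094), (44.06000900268555, 22.508920669555664), 16.699243545532227)
gauge_stand 0.75 936 329.7393162393162 271.43055555555554 ((329.6723937988281, 269.5689697265625), (35.467811584472656, 33.98224639892578), 21.801406860351562)
```

```bash
cat > ov.py <<'E'
from fit import *
def overlay(n,f,items,box,polys=[]):
    c=cam(n); x0,y0,x1,y1=box; k=800/(x1-x0); k=min(k,600/(y1-y0))
    im=cv2.resize(c['color'][y0:y1,x0:x1],None,fx=k,fy=k,interpolation=cv2.INTER_CUBIC)
    T=lambda p:np.round(((np.array(p)+.5-[x0,y0])*k-.5)).astype(np.int32)
    a=np.linspace(0,2*np.pi,60)
    for x,y,r,z,col in items:
        cv2.polylines(im,[T([px(c,[x+r*np.cos(t),y+r*np.sin(t),z]) for t in a])],True,col,1)
    for P,col in polys: cv2.polylines(im,[T([px(c,q) for q in P])],True,col,1)
    cv2.imwrite('pics/'+f,im)
def rect(x,y,yaw,lx,ly,z):
    u=np.array([np.cos(yaw),np.sin(yaw)]);v=np.array([-u[1],u[0]])
    return [[*(np.array([x,y])+sx*u*lx/2+sy*v*ly/2),z] for sx,sy in((1,1),(1,-1),(-1,-1),(-1,1))]
E
python3 - <<'E'
from ov import *
cx,cy,yw=.4876,-.0092,.05
it=[];G=(0,255,0)
for k in(-.07,0,.07):
    x,y=cx-k*np.sin(yw),cy+k*np.cos(yw); it+=[(x,y,.022,.052,G),(x,y,.009,.052,(0,0,255)),(x,y,.022,.014,(255,0,0))]
gx,gy=.3995,-.279
it+=[(gx,gy,.010,.101,G),(gx,gy,.010,.053,G),(gx,gy,.014,.053,(0,0,255))]
P=[(rect(cx,cy,yw,.07,.224,.014),G),(rect(gx,gy,.1,.064,.064,.048),G)]
overlay('top','o1.png',it,(222,168,322,214),P)
overlay('scene','o2.png',it,(215,180,310,250),P)
overlay('top','o3.png',it,(350,200,410,250),P)
overlay('scene','o4.png',it,(295,230,365,295),P)
E
```

```text
(no output)
```

View pics/o1.png

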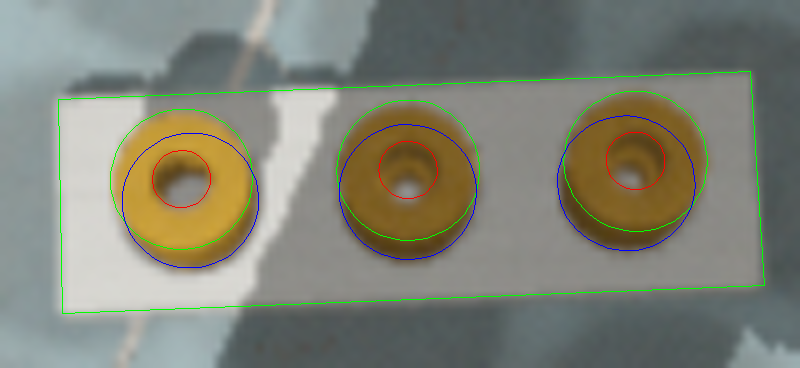

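View pics/o2.png

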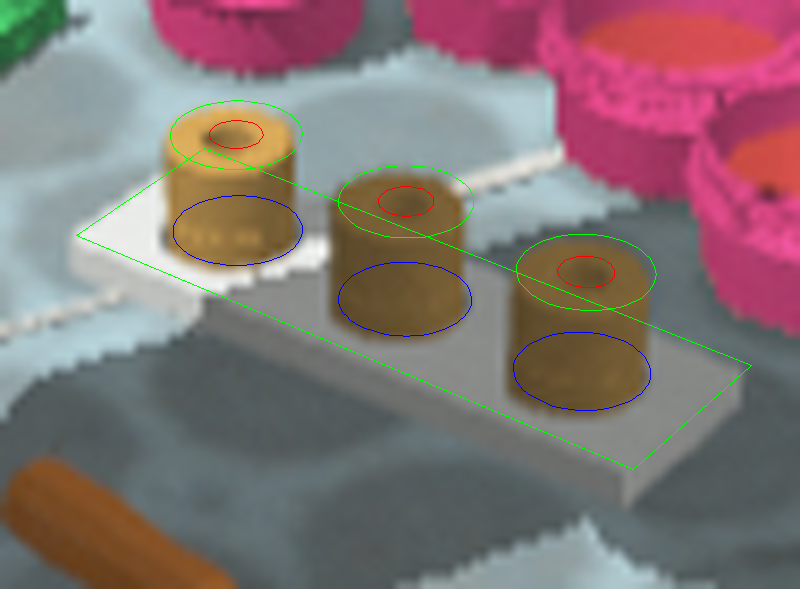

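View pics/o3.png

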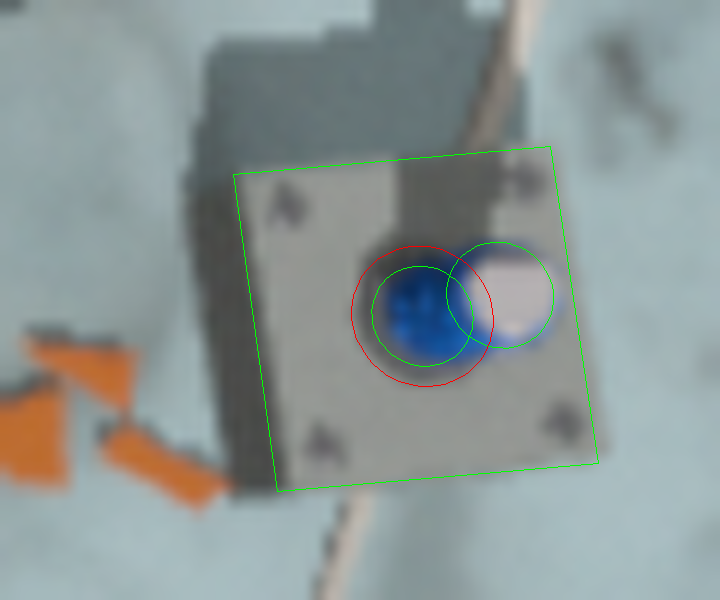

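View pics/o4.png

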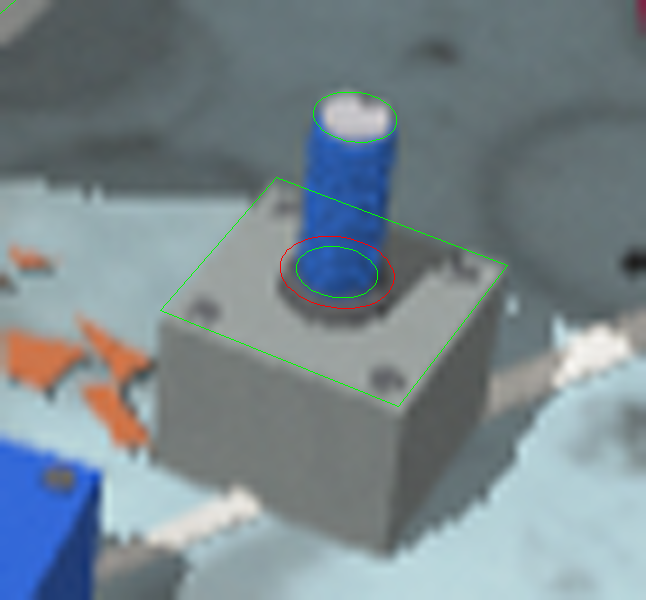

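The leftmost bushing, at larger y, shows light floor through its bore, while the other two show a step. I'll try that one first. Next I'll work out the approach to the gauge.

Run:
```python
from h import *
print(delta([.399,-.279,.150]).round(4))
s=robot.read_state();R=Ro.from_rotvec(s['orientation']).as_matrix()
print(np.arctan2(R[1,0],R[0,0])-(np.pi/2+.05), s['opening'])
```

```text
[ 0.2768 -0.1995  0.0392]
-1.2649487719567016 0.09300106816350016
```

```bash
python3 -m pendant '[{"delta_pos":[0.028,-0.020,0],"spin":-0.1265},{"delta_pos":[0.056,-0.040,0],"spin":-0.253},{"delta_pos":[0.084,-0.060,0],"spin":-0.38},{"delta_pos":[0.112,-0.080,0],"spin":-0.506},{"delta_pos":[0.140,-0.100,0],"spin":-0.633},{"delta_pos":[0.168,-0.120,0],"spin":-0.76},{"delta_pos":[0.196,-0.140,0],"spin":-0.886},{"delta_pos":[0.224,-0.160,0.01],"spin":-1.012},{"delta_pos":[0.252,-0.180,0.02],"spin":-1.139},{"delta_pos":[0.277,-0.1995,0.034],"spin":-1.265}]' -1
python3 - <<'E'
from h import *
s=robot.read_state();print(s['q'],delta([.399,-.279,.058]).round(4))
R=Ro.from_rotvec(s['orientation']).as_matrix();print(R.round(3))
cam('scene','s1.png');cam('top','t1.png')
E
```

```text
t: 2.8
tool_pos: [0.4004, -0.2779, 0.1557]
orientation: [2.158, 2.281, 0.0]
force: [-0.1, -0.2, -0.0]
opening: 0.0932
[-7.12200734e-01 -1.62933858e-01  1.83961740e+00  1.43014908e-04
  1.46303125e+00 -7.67653383e-01] [-0.0009 -0.0016  0.0977]
[[-0.055  0.998  0.002]
 [ 0.998  0.055 -0.001]
 [-0.001  0.001 -1.   ]]
```

View pics/s1.png

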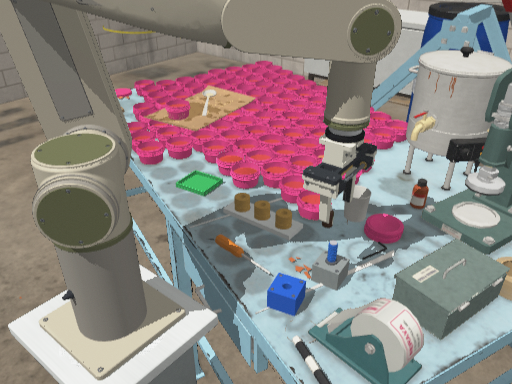

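View pics/t1.png

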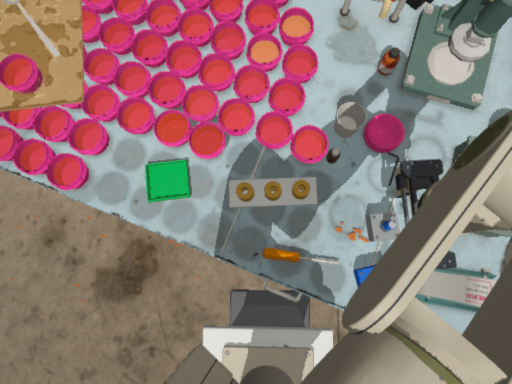

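```bash
python3 -m pendant '[{"delta_pos":[-0.001,-0.0015,0.02],"spin":0},{"delta_pos":[-0.001,-0.0015,0.045],"spin":0},{"delta_pos":[-0.001,-0.0015,0.070],"spin":0},{"delta_pos":[-0.001,-0.0015,0.088],"spin":0},{"delta_pos":[-0.001,-0.0015,0.096],"spin":0},{"delta_pos":[-0.001,-0.0015,0.0965],"spin":0}]' -1
python3 - <<'E'
from ov import *
overlay('scene','o5.png',[],(270,160,400,290));overlay('top','o6.png',[],(340,150,460,250))
E
```

```text
t: 3.5
tool_pos: [0.3974, -0.2761, 0.056]
orientation: [-2.155, -2.279, -0.001]
force: [0.2, -0.2, -0.4]
opening: 0.0928
```

View pics/o5.png

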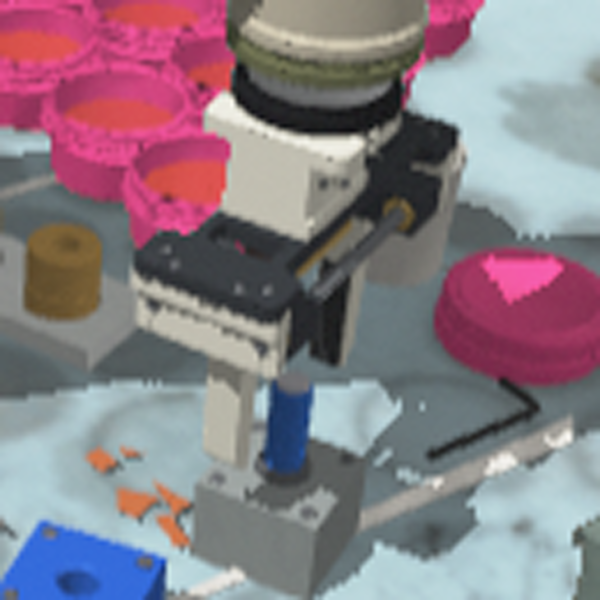

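View pics/o6.png

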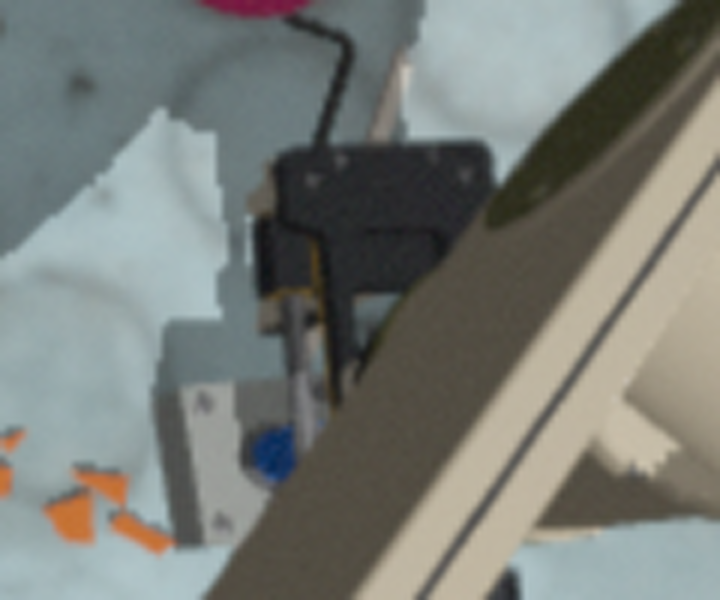

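Run:
```python
from ov import *
s=robot.read_state();p=s['tool_pos'];R=Ro.from_rotvec(s['orientation']).as_matrix()
P=[]
for sg in(-1,1):
    q=p+R[:,1]*sg*.0465; o=q+R[:,1]*sg*.0175
    P.append(([q+R[:,0]*.0075,q-R[:,0]*.0075,o-R[:,0]*.0075,o+R[:,0]*.0075],(0,255,0)))
g=(.399,-.279)
overlay('scene','o7.png',[(*g,.010,.101,(0,0,255)),(*g,.01,.053,(0,0,255))],(270,160,400,290),P)
print(p,R.round(3))
```

```text
[ 0.39851418 -0.27681555  0.05773414] [[-0.056  0.998 -0.001]
 [ 0.998  0.056  0.002]
 [ 0.002 -0.001 -1.   ]]
```

View pics/o7.png

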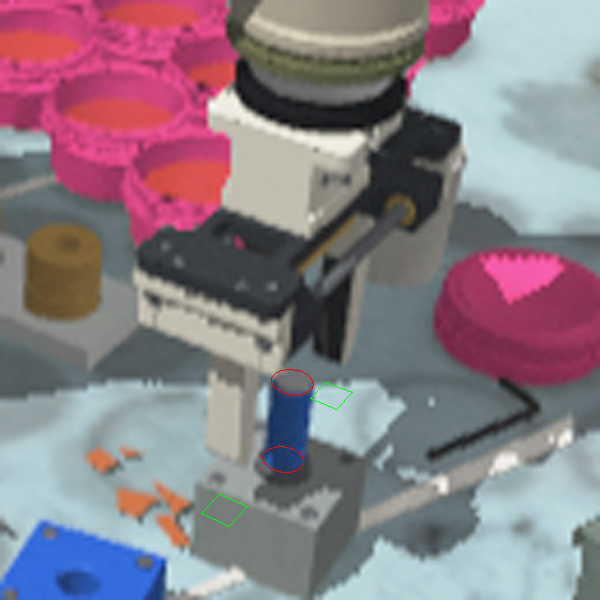

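Run:
```python
from ov import *
c=cam('scene')
def tips(p,R,f,out,box):
    im=cv2.imread('pics/'+f);x0,y0,x1,y1=box;k=min(800/(x1-x0),600/(y1-y0))
    im=cv2.resize(im[y0:y1,x0:x1],None,fx=k,fy=k,interpolation=cv2.INTER_CUBIC)
    for sg in(-1,1):
        q=p+R[:,1]*sg*.0465;o=q+R[:,1]*sg*.0175
        for back in(0,.03,.065+.019):
            P=np.array([px(c,v-R[:,2]*back) for v in[q+R[:,0]*.0075,q-R[:,0]*.0075,o-R[:,0]*.0075,o+R[:,0]*.0075]])
            cv2.polylines(im,[np.round((P+.5-[x0,y0])*k).astype(np.int32)],True,(0,255,0) if back==0 else (0,0,255),1)
    cv2.imwrite('pics/'+out,im)
tips(np.array([.2089,-.5618,.1882]),Ro.from_rotvec([-3.0903,-.5556,.0002]).as_matrix(),'scene0.png','k1.png',(370,180,512,310))
tips(np.array([.4004,-.2779,.1557]),Ro.from_rotvec([2.158,2.281,0]).as_matrix(),'s1.png','k2.png',(280,120,400,240))
s=robot.read_state();cam('scene','s2.png')
tips(s['tool_pos'],Ro.from_rotvec(s['orientation']).as_matrix(),'s2.png','k3.png',(270,160,400,290))
print(s['t'])
```

```text
3.7
```

View pics/k1.png

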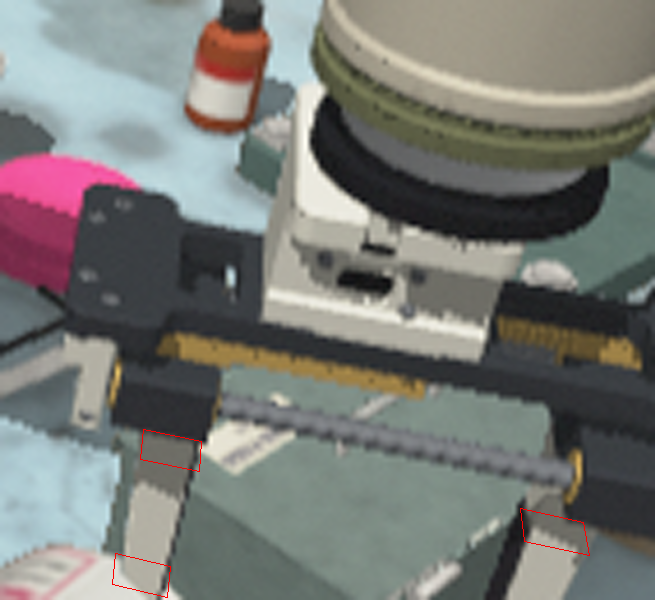

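View pics/k2.png

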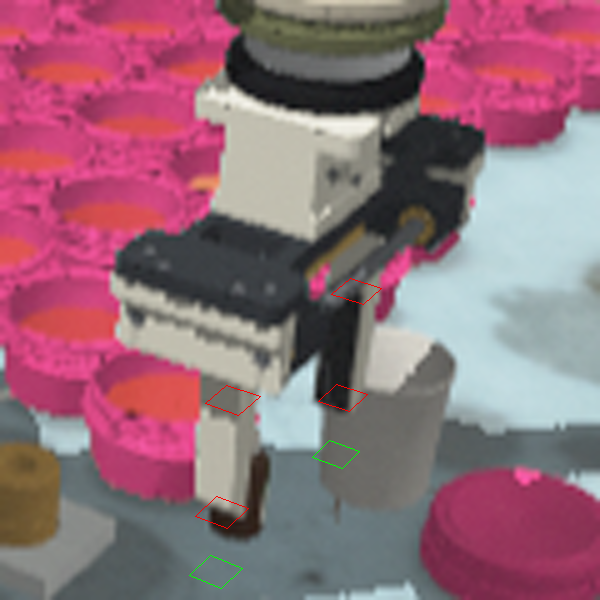

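View pics/k3.png

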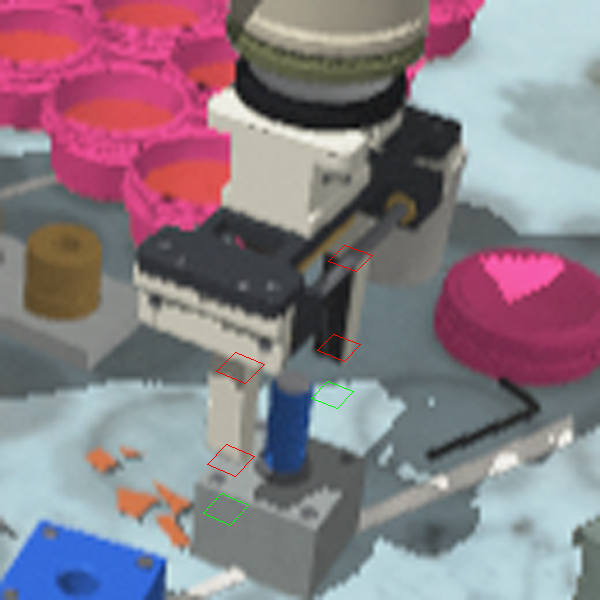

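Run:
```python
from ov import *
c=cam('scene')
exec('''
def tips(p,R,f,out,box):
    im=cv2.imread('pics/'+f);x0,y0,x1,y1=box;k=min(800/(x1-x0),600/(y1-y0))
    im=cv2.resize(im[y0:y1,x0:x1],None,fx=k,fy=k,interpolation=cv2.INTER_CUBIC)
    for sg in(-1,1):
        q=p+R[:,1]*sg*.0465;o=q+R[:,1]*sg*.0175
        for back in(0,.03,.065+.019):
            P=np.array([px(c,v-R[:,2]*back) for v in[q+R[:,0]*.0075,q-R[:,0]*.0075,o-R[:,0]*.0075,o+R[:,0]*.0075]])
            cv2.polylines(im,[np.round((P+.5-[x0,y0])*k).astype(np.int32)],True,(0,255,0) if back==0 else (0,0,255),1)
    cv2.imwrite('pics/'+out,im)
''')
tips(np.array([.2089,-.5618,.1882]),Ro.from_rotvec([-3.0903,-.5556,.0002]).as_matrix(),'scene0.png','k4.png',(372,240,512,350))
```

```text
(no output)
```

View pics/k4.png

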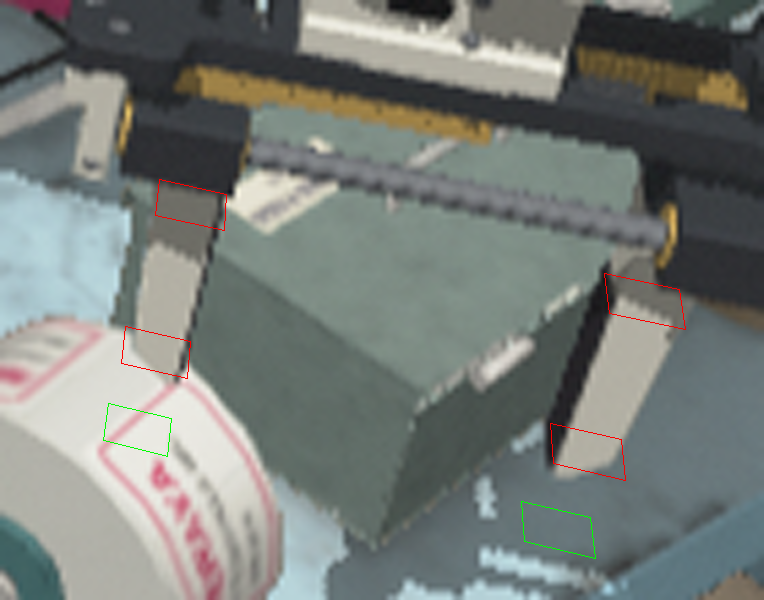

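```bash
python3 -m pendant '[{"delta_pos":[0,0,0],"spin":0},{"delta_pos":[0,0,0],"spin":0},{"delta_pos":[0,0,0],"spin":0},{"delta_pos":[0,0,0],"spin":0},{"delta_pos":[0,0,0],"spin":0},{"delta_pos":[0,0,0],"spin":0}]' 1 15
python3 - <<'E'
from ov import *
overlay('scene','o8.png',[],(270,160,400,290))
E
```

```text
t: 4.4
tool_pos: [0.3988, -0.2767, 0.0579]
orientation: [-2.156, -2.283, -0.002]
force: [-0.2, -0.3, -0.5]
opening: 0.0497
```

View pics/o8.png

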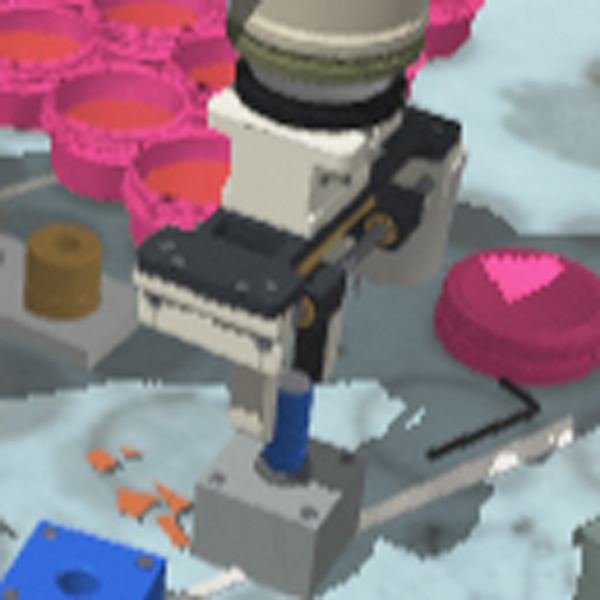

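```bash
python3 -m pendant '[{"delta_pos":[0,0,0],"spin":0},{"delta_pos":[0,0,0],"spin":0},{"delta_pos":[0,0,0],"spin":0},{"delta_pos":[0,0,0],"spin":0},{"delta_pos":[0,0,0],"spin":0},{"delta_pos":[0,0,0],"spin":0},{"delta_pos":[0,0,0],"spin":0}]' 1 15
python3 - <<'E'
from ov import *
overlay('scene','o9.png',[],(270,160,400,290));overlay('top','o9t.png',[],(340,150,460,250))
E
```

```text
t: 5.15
tool_pos: [0.3989, -0.2767, 0.0579]
orientation: [-2.156, -2.283, -0.002]
force: [1.1, 0.3, -0.1]
opening: 0.0195
```

View pics/o9.png

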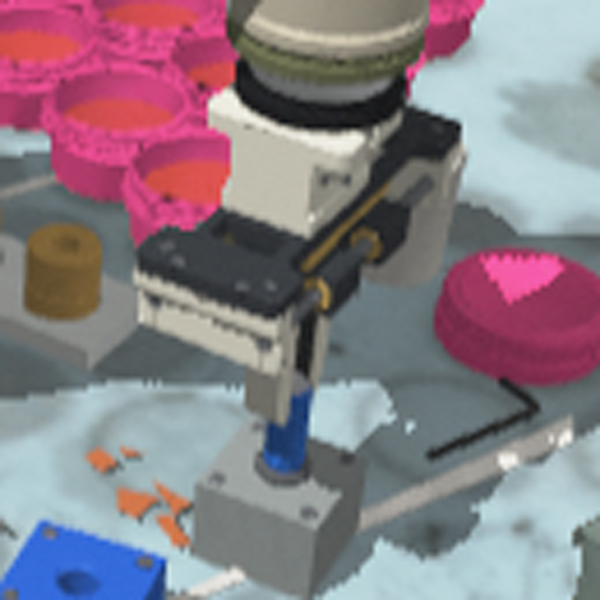

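Run:
```python
from ov import *
s=robot.read_state();p=s['tool_pos'];R=Ro.from_rotvec(s['orientation']).as_matrix()
P=[]
for sg in(-1,1):
  for b,col in((0,(0,255,0)),(.019,(255,255,0)),(.028,(0,0,255))):
    q=p+R[:,1]*sg*.0098-R[:,2]*b; o=q+R[:,1]*sg*.0175
    P.append(([q+R[:,0]*.0075,q-R[:,0]*.0075,o-R[:,0]*.0075,o+R[:,0]*.0075],col))
overlay('scene','o10.png',[(.399,-.279,.010,.101,(0,0,255)),(.399,-.279,.01,.053,(0,0,255))],(305,220,365,280),P)
print(p,s['force'],s['wrist_torque'])
```

```text
[ 0.39884036 -0.27668871  0.05788429] [ 0.14565283  0.22065825 -0.00865636] [-0.03633467 -0.20655609 -0.00518171]
```

View pics/o10.png

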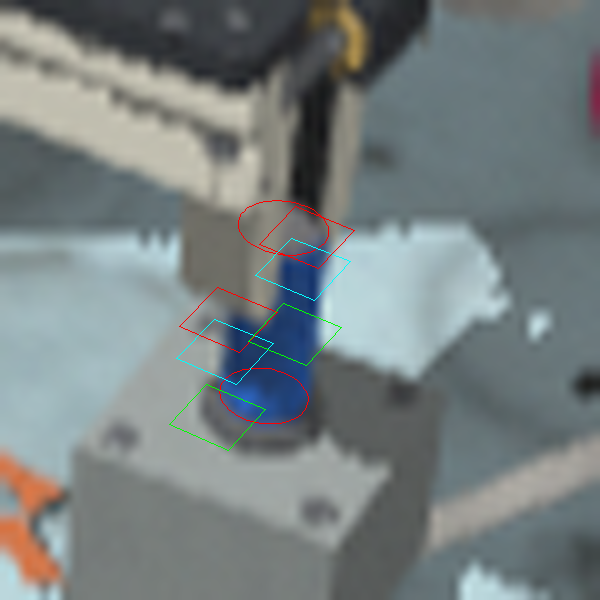

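View pics/o9t.png

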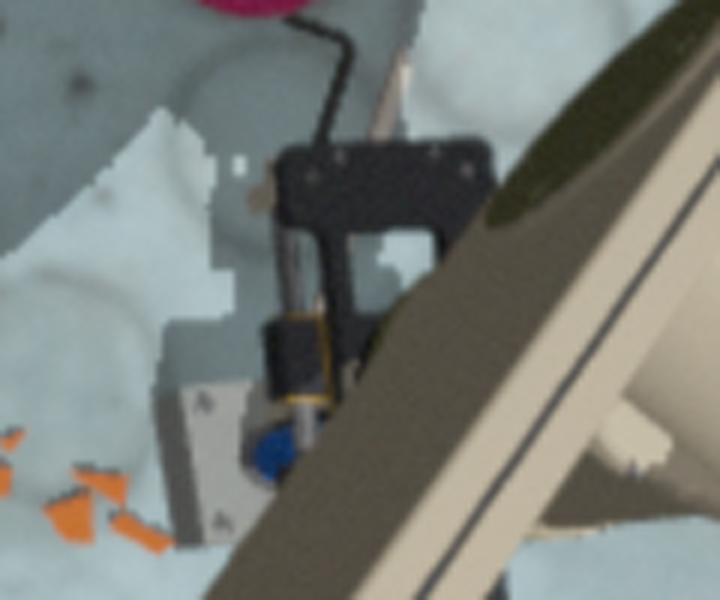

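```bash
python3 -m pendant '[{"delta_pos":[0,0,0],"spin":0},{"delta_pos":[0,0,-0.006],"spin":0},{"delta_pos":[0,0,-0.012],"spin":0},{"delta_pos":[0,0,-0.020],"spin":0},{"delta_pos":[0,0,-0.030],"spin":0},{"delta_pos":[0,0,-0.040],"spin":0},{"delta_pos":[0,0,-0.052],"spin":0},{"delta_pos":[0,0,-0.066],"spin":0},{"delta_pos":[0,0,-0.076],"spin":0},{"delta_pos":[0,0,-0.080],"spin":0}]' 1 30
python3 - <<'E'
from ov import *
overlay('scene','p1.png',[],(270,130,400,290))
s=robot.read_state();print(s['force'],s['wrist_torque'],s['tool_pos'],delta([.4836,.063,.150]))
E
```

```text
t: 6.3
tool_pos: [0.3996, -0.2775, 0.1398]
orientation: [2.156, 2.283, 0.002]
force: [0.9, -0.2, -0.9]
opening: 0.0192
[ 0.22211035 -0.77451419 -0.17330338] [-0.01819096 -0.08953049 -0.00755005] [ 0.39962257 -0.27748198  0.13977455] [ 0.33513676  0.10328115 -0.01005497]
```

View pics/p1.png

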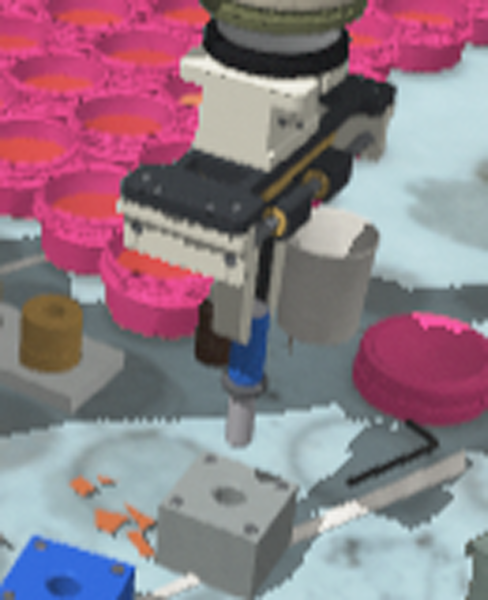

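```bash
python3 -m pendant '[{"delta_pos":[0.03,0.010,-0.003],"spin":0},{"delta_pos":[0.07,0.021,-0.006],"spin":0},{"delta_pos":[0.11,0.033,-0.010],"spin":0},{"delta_pos":[0.15,0.045,-0.010],"spin":0},{"delta_pos":[0.19,0.058,-0.010],"spin":0},{"delta_pos":[0.23,0.071,-0.010],"spin":0},{"delta_pos":[0.27,0.083,-0.010],"spin":0},{"delta_pos":[0.305,0.094,-0.010],"spin":0},{"delta_pos":[0.330,0.102,-0.006],"spin":0},{"delta_pos":[0.335,0.1033,0],"spin":0}]'
python3 -m pendant '[{"delta_pos":[0,0,0],"spin":0},{"delta_pos":[0,0,0],"spin":0}]'
python3 - <<'E'
from ov import *
s=robot.read_state();p=s['tool_pos'];print(p,s['force'],delta([.4836,.063,.150]))
b=(.4841,.0607)
overlay('scene','p2.png',[(*b,.022,.052,(0,255,0)),(*b,.009,.052,(0,0,255))],(205,120,305,220))
overlay('top','p3.png',[(*b,.022,.052,(0,255,0)),(*b,.009,.052,(0,0,255))],(205,140,305,220))
for n in('scene','top'):
    c=cam(n)
    for r in robot.mark_of(n,'gauge_tip'): print(n,r['score'],w(c,r['location']))
    for r in robot.mark_of(n,'bushing_1_mid'): print(n,r['score'],w(c,r['location']))
E
```

```text
t: 7.35
tool_pos: [0.4838, 0.0655, 0.1396]
orientation: [2.153, 2.287, 0.003]
force: [-0.6, -1.4, -0.9]
opening: 0.0191
t: 7.55
tool_pos: [0.4832, 0.0649, 0.139]
orientation: [-2.153, -2.287, -0.001]
force: [0.2, 0.3, -0.6]
opening: 0.0191
[0.48319676 0.06491492 0.13895953] [ 0.17020965  0.3450859  -0.61118134] [-0.00193025  0.0002891  -0.01104138]
scene 0.53 [0.48302262 0.0607837  0.09503901]
scene 0.67 [ 0.47763048 -0.00609821  0.02669792]
top 0.22 [ 0.40479378 -0.28025076  0.00224041]
top 0.56 [ 0.48756903 -0.00744415  0.02901326]
```

View pics/p2.png

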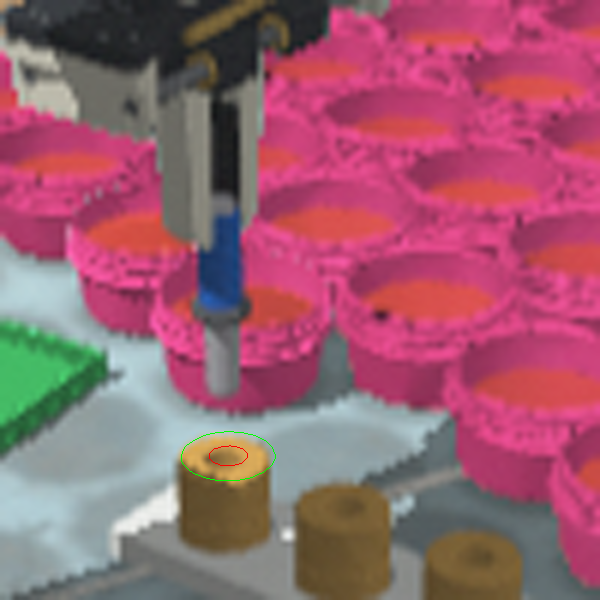

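View pics/p3.png

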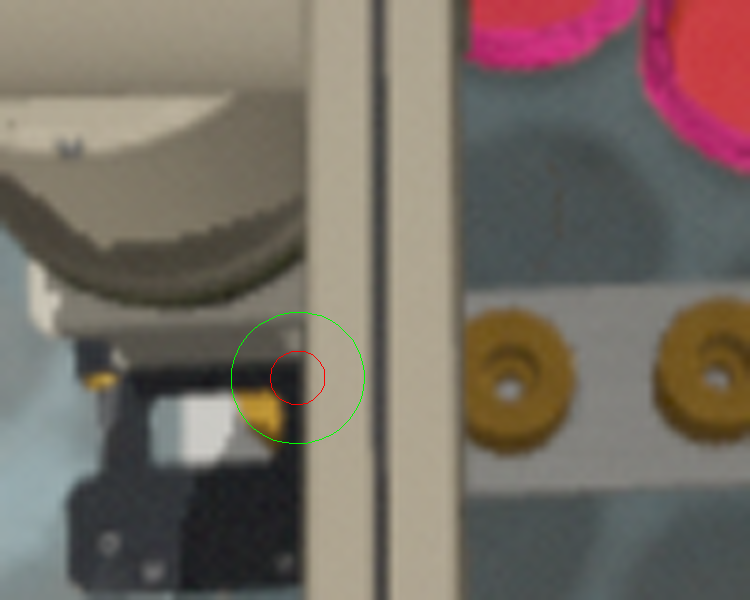

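Run:
```python
from ov import *
c=cam('scene')
T=lambda u,v:((u+.5)/6+205-.5,(v+.5)/6+120-.5)
print('foot',ray(c,T(222.5,391),.087),'mouth',ray(c,T(225,457),.052), robot.read_state()['tool_pos'])
# expected pin axis line: collar underside vs foot
print('collar',ray(c,T(221,313),.087+.042))
# crop big
x0,y0,x1,y1=225,160,265,220
cv2.imwrite('pics/p4.png',cv2.resize(c['color'][y0:y1,x0:x1],None,fx=10,fy=10,interpolation=cv2.INTER_CUBIC))
```

```text
foot [0.48259967 0.06202427 0.087     ] mouth [0.48214806 0.06077461 0.052     ] [0.48391972 0.06514393 0.13979622]
collar [0.48092433 0.06064814 0.129     ]
```

View pics/p4.png

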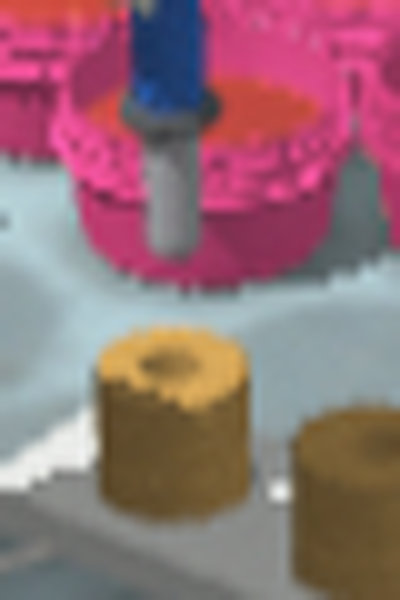

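```bash
python3 -m pendant '[{"delta_pos":[-0.0012,-0.0004,0.008],"spin":0},{"delta_pos":[-0.0012,-0.0004,0.017],"spin":0},{"delta_pos":[-0.0012,-0.0004,0.024],"spin":0},{"delta_pos":[-0.0012,-0.0004,0.028],"spin":0},{"delta_pos":[-0.0012,-0.0004,0.030],"spin":0},{"delta_pos":[-0.0012,-0.0004,0.030],"spin":0}]'
python3 - <<'E'
from h import *
s=robot.read_state();print(s['tool_pos'],s['force'],s['wrist_torque'])
c=cam('scene')
x0,y0,x1,y1=225,160,265,220
cv2.imwrite('pics/p5.png',cv2.resize(c['color'][y0:y1,x0:x1],None,fx=10,fy=10,interpolation=cv2.INTER_CUBIC))
E
```

```text
t: 8.6
tool_pos: [0.4834, 0.064, 0.1094]
orientation: [2.154, 2.286, 0.002]
force: [-0.1, 0.2, -1.2]
opening: 0.019
[0.48340772 0.06399184 0.10937145] [-0.11754873  0.16298376 -1.21209595] [-0.03628884 -0.14538673 -0.02222709]
```

View pics/p5.png

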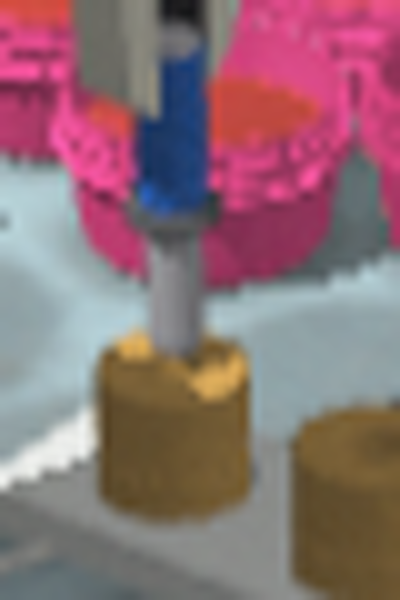

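```bash
python3 -m pendant '[{"delta_pos":[0,0,0.0015],"spin":0},{"delta_pos":[0,0,0.003],"spin":0},{"delta_pos":[0,0,0.0045],"spin":0},{"delta_pos":[0,0,0.006],"spin":0},{"delta_pos":[0,0,0.0075],"spin":0}]'
python3 -m pendant '[{"delta_pos":[0,0,0.0012],"spin":0},{"delta_pos":[0,0,0.0024],"spin":0},{"delta_pos":[0,0,0.0036],"spin":0}]'
```

```text
t: 9.15
tool_pos: [0.4837, 0.064, 0.1021]
orientation: [2.154, 2.286, 0.003]
force: [-0.4, -0.3, 0.8]
opening: 0.0197
t: 9.45
tool_pos: [0.4835, 0.0641, 0.0984]
orientation: [2.154, 2.286, 0.003]
force: [-1.1, 0.9, -0.9]
opening: 0.019
```

```bash
python3 -m pendant '[{"delta_pos":[0,0,0.0015],"spin":0},{"delta_pos":[0,0,0.003],"spin":0},{"delta_pos":[0,0,0.0045],"spin":0},{"delta_pos":[0,0,0.006],"spin":0},{"delta_pos":[0,0,0.0075],"spin":0},{"delta_pos":[0,0,0.009],"spin":0},{"delta_pos":[0,0,0.0105],"spin":0}]'
python3 -m pendant '[{"delta_pos":[0,0,0.0015],"spin":0},{"delta_pos":[0,0,0.003],"spin":0},{"delta_pos":[0,0,0.0045],"spin":0},{"delta_pos":[0,0,0.006],"spin":0}]'
```

```text
t: 10.15
tool_pos: [0.4834, 0.0641, 0.0877]
orientation: [2.154, 2.286, 0.003]
force: [-0.9, 0.6, -1.0]
opening: 0.0191
t: 10.55
tool_pos: [0.4834, 0.0641, 0.0816]
orientation: [2.154, 2.286, 0.002]
force: [-0.6, 1.2, -0.6]
opening: 0.019
```

```bash
python3 -m pendant '[{"delta_pos":[0,0,0.001],"spin":0},{"delta_pos":[0,0,0.002],"spin":0},{"delta_pos":[0,0,0.003],"spin":0}]'
python3 -m pendant '[{"delta_pos":[0,0,0.001],"spin":0},{"delta_pos":[0,0,0.002],"spin":0},{"delta_pos":[0,0,0.003],"spin":0}]'
```

```text
t: 10.85
tool_pos: [0.4835, 0.0641, 0.0785]
orientation: [2.154, 2.286, 0.003]
force: [-0.8, 0.8, -0.7]
opening: 0.0193
t: 11.15
tool_pos: [0.4835, 0.0641, 0.0755]
orientation: [2.154, 2.286, 0.003]
force: [-1.8, 0.8, -1.2]
opening: 0.0187
```

```bash
python3 -m pendant '[{"delta_pos":[0,0,0.0015],"spin":0},{"delta_pos":[0,0,0.003],"spin":0},{"delta_pos":[0,0,0.0045],"spin":0},{"delta_pos":[0,0,0.006],"spin":0}]'
python3 -m pendant '[{"delta_pos":[0,0,0.0015],"spin":0},{"delta_pos":[0,0,0.003],"spin":0},{"delta_pos":[0,0,0.0045],"spin":0}]'
```

```text
t: 11.55
tool_pos: [0.4835, 0.0641, 0.0693]
orientation: [2.154, 2.286, 0.002]
force: [-0.8, 0.9, -1.6]
opening: 0.0191
t: 11.85
tool_pos: [0.4835, 0.0641, 0.0647]
orientation: [2.154, 2.286, 0.002]
force: [-0.9, 0.8, -1.5]
opening: 0.0194
```

```bash
python3 -m pendant '[{"delta_pos":[0,0,0.001],"spin":0},{"delta_pos":[0,0,0.002],"spin":0}]'
python3 - <<'E'
from h import *
s=robot.read_state();print(s['tool_pos'],s['force'])
c=cam('scene')
x0,y0,x1,y1=225,160,265,220
cv2.imwrite('pics/p6.png',cv2.resize(c['color'][y0:y1,x0:x1],None,fx=10,fy=10,interpolation=cv2.INTER_CUBIC))
E
```

```text
t: 12.05
tool_pos: [0.4835, 0.0641, 0.0625]
orientation: [2.154, 2.286, 0.002]
force: [-0.5, -0.1, 0.0]
opening: 0.019
[0.48349087 0.064069   0.06254749] [-0.54917562 -0.0849879   0.01853186]
```

View pics/p6.png

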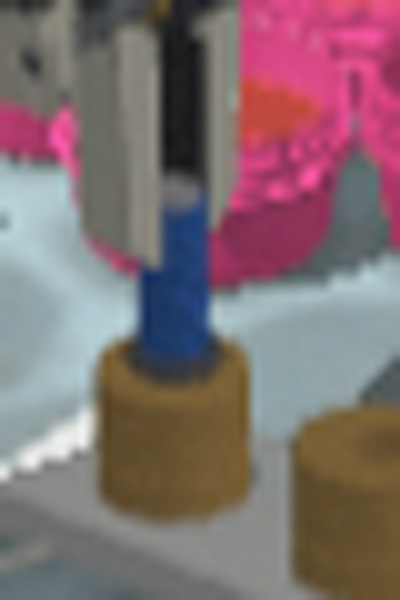

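Nearly home, and the force is still about zero. I'll go on in 0.5 mm steps until it makes light contact.

```bash
python3 -m pendant '[{"delta_pos":[0,0,0.0005],"spin":0},{"delta_pos":[0,0,0.001],"spin":0}]'; python3 -m pendant '[{"delta_pos":[0,0,0.0005],"spin":0},{"delta_pos":[0,0,0.001],"spin":0}]'
```

```text
t: 12.3
tool_pos: [0.4836, 0.0641, 0.0617]
orientation: [2.154, 2.286, 0.003]
force: [-3.0, 0.4, 6.1]
opening: 0.0197
t: 12.5
tool_pos: [0.484, 0.0642, 0.0616]
orientation: [2.154, 2.286, 0.004]
force: [-4.5, 1.9, 11.6]
opening: 0.019
```

Contact at TCP z = 0.0617 (0.062 expected) means the collar is seated and this bushing passes. Now I'll withdraw it.

```bash
python3 -m pendant '[{"delta_pos":[0,0,-0.002],"spin":0},{"delta_pos":[0,0,-0.005],"spin":0},{"delta_pos":[0,0,-0.010],"spin":0},{"delta_pos":[0,0,-0.016],"spin":0},{"delta_pos":[0,0,-0.024],"spin":0},{"delta_pos":[0,0,-0.034],"spin":0},{"delta_pos":[0,0,-0.046],"spin":0},{"delta_pos":[0,0,-0.058],"spin":0},{"delta_pos":[0,0,-0.072],"spin":0},{"delta_pos":[0,0,-0.080],"spin":0}]'
python3 - <<'E'
from h import *
s=robot.read_state();print(s['tool_pos'],s['force'],delta([.3990,-.2775,.140]))
c=cam('scene')
x0,y0,x1,y1=215,140,285,220
cv2.imwrite('pics/p7.png',cv2.resize(c['color'][y0:y1,x0:x1],None,fx=7,fy=7,interpolation=cv2.INTER_CUBIC))
E
```

```text
t: 13.5
tool_pos: [0.4849, 0.0642, 0.144]
orientation: [2.152, 2.285, 0.007]
force: [-0.5, 0.2, -1.0]
opening: 0.0195
[0.48485037 0.06416292 0.14398566] [-0.47152093  0.20769796 -0.98810935] [-0.33593865 -0.10608993  0.00314231]
```

View pics/p7.png

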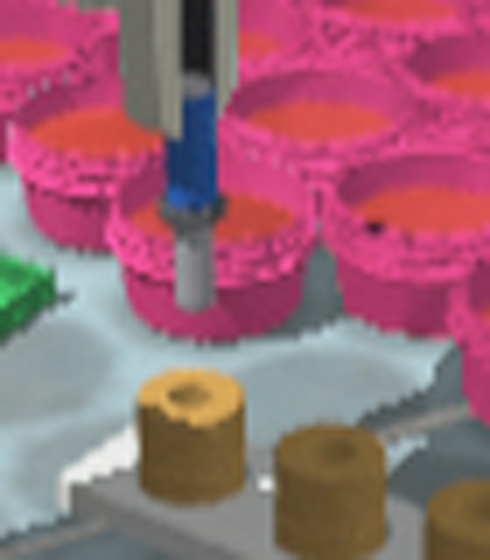

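```bash
python3 -m pendant '[{"delta_pos":[-0.03,-0.010,0],"spin":0},{"delta_pos":[-0.07,-0.022,0],"spin":0},{"delta_pos":[-0.11,-0.035,0],"spin":0},{"delta_pos":[-0.15,-0.047,0],"spin":0},{"delta_pos":[-0.19,-0.060,0],"spin":0},{"delta_pos":[-0.23,-0.073,0],"spin":0},{"delta_pos":[-0.27,-0.085,0],"spin":0},{"delta_pos":[-0.305,-0.096,0.002],"spin":0},{"delta_pos":[-0.330,-0.104,0.003],"spin":0},{"delta_pos":[-0.3355,-0.106,0.003],"spin":0}]'
python3 -m pendant '[{"delta_pos":[0,0,0],"spin":0},{"delta_pos":[0,0,0],"spin":0}]'
python3 - <<'E'
from h import *
s=robot.read_state();print(s['tool_pos'],s['force'],delta([.3990,-.2768,.140]))
c=cam('scene')
x0,y0,x1,y1=300,215,360,295
cv2.imwrite('pics/p8.png',cv2.resize(c['color'][y0:y1,x0:x1],None,fx=7,fy=7,interpolation=cv2.INTER_CUBIC))
E
```

```text
t: 14.55
tool_pos: [0.3985, -0.2794, 0.1406]
orientation: [2.155, 2.281, 0.007]
force: [0.8, 0.6, -0.6]
opening: 0.0189
t: 14.75
tool_pos: [0.3986, -0.2788, 0.1405]
orientation: [2.156, 2.281, 0.007]
force: [0.1, 0.7, -0.7]
opening: 0.019
[ 0.39856618 -0.27875948  0.14052603] [ 0.12967942  0.72027912 -0.71004688] [0.0019312  0.00054108 0.00053118]
```

View pics/p8.png

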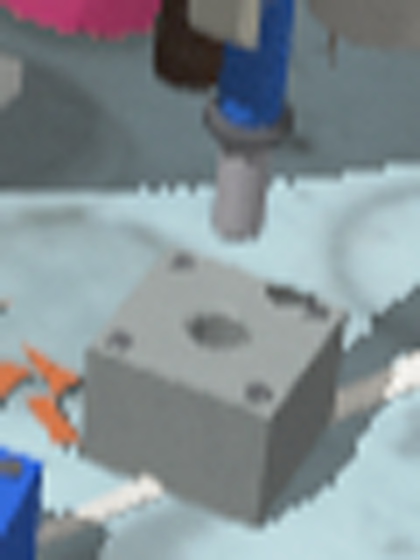

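```bash
python3 - <<'E'
from h import *
c=cam('scene')
T=lambda u,v:((u+.5)/7+300-.5,(v+.5)/7+215-.5)
print(ray(c,T(238,231),.0885),ray(c,T(217,330.5),.048),ray(c,T(247,137),.1305))
E
python3 -m pendant '[{"delta_pos":[0.001,0.0003,0.008],"spin":0},{"delta_pos":[0.002,0.0005,0.018],"spin":0},{"delta_pos":[0.002,0.0005,0.027],"spin":0},{"delta_pos":[0.002,0.0005,0.033],"spin":0},{"delta_pos":[0.002,0.0005,0.035],"spin":0},{"delta_pos":[0.002,0.0005,0.035],"spin":0}]'
python3 - <<'E'
from h import *
s=robot.read_state();print(s['tool_pos'],s['force'],s['t'])
c=cam('scene')
x0,y0,x1,y1=300,215,360,295
cv2.imwrite('pics/p9.png',cv2.resize(c['color'][y0:y1,x0:x1],None,fx=7,fy=7,interpolation=cv2.INTER_CUBIC))
E
```

```text
[ 0.39813399 -0.2827526   0.0885    ] [ 0.39571073 -0.28066108  0.048     ] [ 0.39164707 -0.2853581   0.1305    ]
t: 15.45
tool_pos: [0.3992, -0.2761, 0.1051]
orientation: [2.155, 2.283, 0.007]
force: [0.7, -0.3, -1.9]
opening: 0.0192
[ 0.39918975 -0.27606274  0.10509227] [ 0.70774333 -0.31411393 -1.9184193 ] 15.45
```

View pics/p9.png

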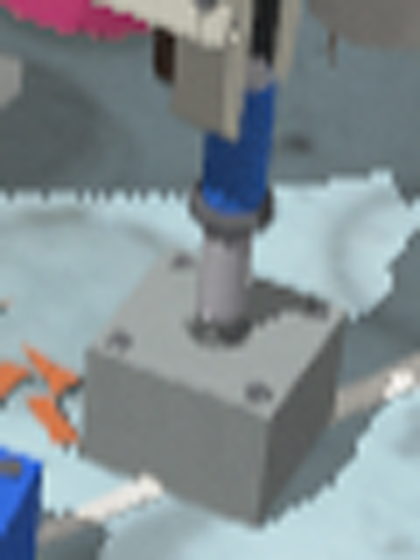

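```bash
python3 - <<'E'
from h import *
c=cam('scene')
T=lambda u,v:((u+.5)/7+300-.5,(v+.5)/7+215-.5)
print(ray(c,T(219,315),.053),ray(c,T(217,330.5),.048))
print(robot.read_state()['tool_pos'])
E
python3 -m pendant '[{"delta_pos":[-0.0006,-0.0004,0.0015],"spin":0},{"delta_pos":[-0.0006,-0.0004,0.003],"spin":0},{"delta_pos":[-0.0006,-0.0004,0.0045],"spin":0},{"delta_pos":[-0.0006,-0.0004,0.006],"spin":0}]'
```

```text
[ 0.39740742 -0.27986363  0.053     ] [ 0.39571073 -0.28066108  0.048     ]
[ 0.399603   -0.27651026  0.10592585]
t: 15.95
tool_pos: [0.3993, -0.2772, 0.0998]
orientation: [2.154, 2.282, 0.008]
force: [-0.2, -0.2, -1.0]
opening: 0.0192
```

```bash
python3 -m pendant '[{"delta_pos":[0,-0.0003,0.001],"spin":0},{"delta_pos":[0,-0.0003,0.002],"spin":0},{"delta_pos":[0,-0.0003,0.003],"spin":0}]'
python3 -m pendant '[{"delta_pos":[0,0,0.001],"spin":0},{"delta_pos":[0,0,0.002],"spin":0},{"delta_pos":[0,0,0.003],"spin":0}]'
```

```text
t: 16.25
tool_pos: [0.399, -0.2771, 0.0967]
orientation: [2.154, 2.282, 0.007]
force: [-0.6, -1.2, -1.3]
opening: 0.0192
t: 16.55
tool_pos: [0.399, -0.2771, 0.0936]
orientation: [2.154, 2.282, 0.008]
force: [0.1, 0.2, -0.3]
opening: 0.0192
```

In the hole, and the force is about zero. Going down slowly to near z = 0.06.

```bash
python3 -m pendant '[{"delta_pos":[0,0,0.0015],"spin":0},{"delta_pos":[0,0,0.003],"spin":0},{"delta_pos":[0,0,0.0045],"spin":0},{"delta_pos":[0,0,0.006],"spin":0},{"delta_pos":[0,0,0.0075],"spin":0},{"delta_pos":[0,0,0.009],"spin":0}]'
python3 -m pendant '[{"delta_pos":[0,0,0.0015],"spin":0},{"delta_pos":[0,0,0.003],"spin":0},{"delta_pos":[0,0,0.0045],"spin":0},{"delta_pos":[0,0,0.006],"spin":0},{"delta_pos":[0,0,0.0075],"spin":0},{"delta_pos":[0,0,0.009],"spin":0}]'
python3 -m pendant '[{"delta_pos":[0,0,0.0015],"spin":0},{"delta_pos":[0,0,0.003],"spin":0},{"delta_pos":[0,0,0.0045],"spin":0},{"delta_pos":[0,0,0.006],"spin":0},{"delta_pos":[0,0,0.0075],"spin":0},{"delta_pos":[0,0,0.009],"spin":0}]'
python3 -m pendant '[{"delta_pos":[0,0,0.0015],"spin":0},{"delta_pos":[0,0,0.003],"spin":0},{"delta_pos":[0,0,0.0045],"spin":0}]'
```

```text
t: 17.15
tool_pos: [0.3991, -0.2771, 0.0845]
orientation: [2.154, 2.282, 0.008]
force: [0.1, -0.5, -2.1]
opening: 0.0195
t: 17.75
tool_pos: [0.3991, -0.2772, 0.0755]
orientation: [2.154, 2.282, 0.008]
force: [-0.2, -0.1, -1.0]
opening: 0.0191
t: 18.35
tool_pos: [0.3992, -0.2771, 0.0663]
orientation: [2.154, 2.282, 0.008]
force: [-0.5, 0.0, -1.2]
opening: 0.0193
t: 18.65
tool_pos: [0.3992, -0.2771, 0.0616]
orientation: [2.154, 2.282, 0.008]
force: [0.0, -0.4, -0.6]
opening: 0.019
```

```bash
python3 -m pendant '[{"delta_pos":[0,0,0.001],"spin":0},{"delta_pos":[0,0,0.002],"spin":0},{"delta_pos":[0,0,0.003],"spin":0}]'; python3 -m pendant '[{"delta_pos":[0,0,0.0005],"spin":0},{"delta_pos":[0,0,0.001],"spin":0}]'
```

```text
t: 18.95
tool_pos: [0.3992, -0.2771, 0.0586]
orientation: [2.154, 2.282, 0.008]
force: [0.1, 1.0, -1.8]
opening: 0.0189
t: 19.15
tool_pos: [0.3994, -0.2773, 0.0579]
orientation: [2.154, 2.282, 0.007]
force: [-0.7, 0.4, 3.3]
opening: 0.0193
```

```bash
python3 -m pendant '[{"delta_pos":[0,0,0],"spin":0},{"delta_pos":[0,0,0],"spin":0},{"delta_pos":[0,0,0],"spin":0},{"delta_pos":[0,0,0],"spin":0},{"delta_pos":[0,0,0],"spin":0},{"delta_pos":[0,0,0],"spin":0}]' -0.4
python3 -m pendant '[{"delta_pos":[0,0,-0.010],"spin":0},{"delta_pos":[0,0,-0.025],"spin":0},{"delta_pos":[0,0,-0.045],"spin":0},{"delta_pos":[0,0,-0.065],"spin":0},{"delta_pos":[0,0,-0.080],"spin":0}]' -1
python3 - <<'E'
from h import *
s=robot.read_state();print(s['tool_pos'],s['opening'],s['t'],delta([.4836,.0625,.130]),s['orientation'])
c=cam('scene')
x0,y0,x1,y1=290,205,360,295
cv2.imwrite('pics/q1.png',cv2.resize(c['color'][y0:y1,x0:x1],None,fx=6,fy=6,interpolation=cv2.INTER_CUBIC))
E
```

```text
t: 19.75
tool_pos: [0.3993, -0.2773, 0.0578]
orientation: [2.154, 2.282, 0.007]
force: [0.2, -1.0, 0.3]
opening: 0.0624
t: 20.25
tool_pos: [0.3994, -0.2778, 0.1401]
orientation: [2.152, 2.28, 0.007]
force: [0.7, 0.3, 0.6]
opening: 0.0927
[ 0.39935243 -0.27776768  0.14006348] 0.0927101189589316 20.25 [0.33485116 0.10366226 0.01048152] [2.15224856 2.28023157 0.00749347]
```

View pics/q1.png

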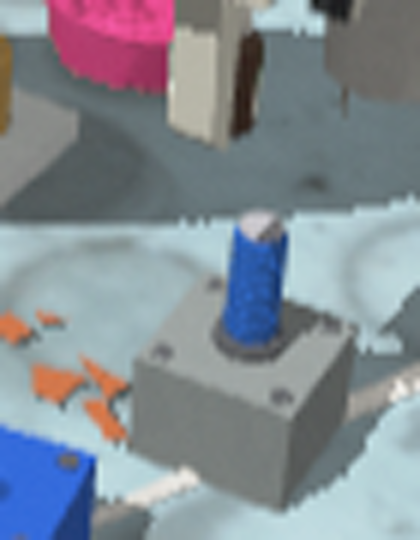

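```bash
python3 -m pendant '[{"delta_pos":[0.03,0.010,0],"spin":0},{"delta_pos":[0.07,0.021,0],"spin":0},{"delta_pos":[0.11,0.033,0],"spin":0},{"delta_pos":[0.15,0.045,0],"spin":0},{"delta_pos":[0.19,0.058,0],"spin":0},{"delta_pos":[0.23,0.071,0],"spin":0},{"delta_pos":[0.27,0.083,0],"spin":0},{"delta_pos":[0.305,0.094,0.003],"spin":0},{"delta_pos":[0.329,0.102,0.008],"spin":0},{"delta_pos":[0.334,0.1037,0.010],"spin":0}]' -1
python3 -m pendant '[{"delta_pos":[0,0,0.005],"spin":0},{"delta_pos":[0,0,0.010],"spin":0}]' -1
python3 - <<'E'
from h import *
s=robot.read_state();print(s['tool_pos'],s['opening'],s['t'],delta([.4838,.0617,.030]))
c=cam('scene')
x0,y0,x1,y1=205,130,295,220
cv2.imwrite('pics/q2.png',cv2.resize(c['color'][y0:y1,x0:x1],None,fx=6,fy=6,interpolation=cv2.INTER_CUBIC))
E
```

```text
t: 21.3
tool_pos: [0.4846, 0.0632, 0.1317]
orientation: [2.147, 2.282, 0.007]
force: [-0.4, 0.4, 0.0]
opening: 0.0929
t: 21.5
tool_pos: [0.4844, 0.0625, 0.1211]
orientation: [2.147, 2.282, 0.007]
force: [-0.1, 0.7, 0.3]
opening: 0.093
[0.48438971 0.06254573 0.1211275 ] 0.09296707516687552 21.5 [-0.00053373 -0.00142555  0.09112062]
```

View pics/q2.png

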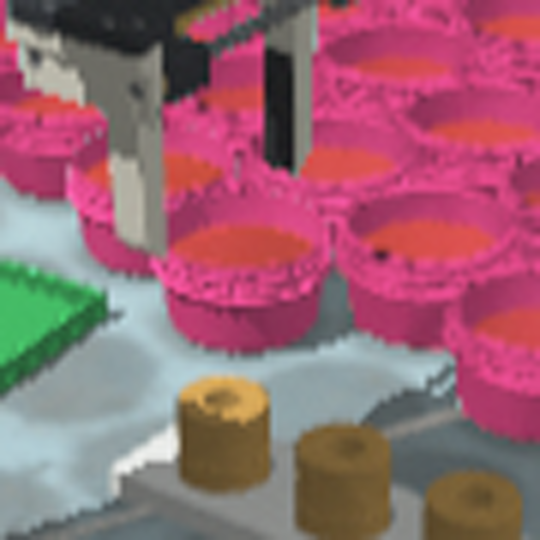

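```bash
python3 -m pendant '[{"delta_pos":[-0.0005,-0.001,0.015],"spin":0},{"delta_pos":[-0.0005,-0.001,0.040],"spin":0},{"delta_pos":[-0.0005,-0.001,0.062],"spin":0},{"delta_pos":[-0.0005,-0.001,0.080],"spin":0},{"delta_pos":[-0.0005,-0.001,0.089],"spin":0},{"delta_pos":[-0.0005,-0.001,0.091],"spin":0},{"delta_pos":[-0.0005,-0.001,0.091],"spin":0}]' -1
python3 -m pendant '[{"delta_pos":[0,0,0.002],"spin":0},{"delta_pos":[0,0,0.004],"spin":0},{"delta_pos":[0,0,0.006],"spin":0},{"delta_pos":[0,0,0.008],"spin":0},{"delta_pos":[0,0,0.010],"spin":0},{"delta_pos":[0,0,0.012],"spin":0}]' -1
python3 - <<'E'
from h import *
s=robot.read_state();print(s['tool_pos'],s['force'],s['t'],delta([.4838,.0617,.017]))
c=cam('scene')
x0,y0,x1,y1=205,130,295,220
cv2.imwrite('pics/q3.png',cv2.resize(c['color'][y0:y1,x0:x1],None,fx=6,fy=6,interpolation=cv2.INTER_CUBIC))
E
```

```text
t: 22.25
tool_pos: [0.4838, 0.0609, 0.0295]
orientation: [2.15, 2.281, 0.005]
force: [0.1, -0.0, 0.2]
opening: 0.093
t: 22.85
tool_pos: [0.4838, 0.0609, 0.0173]
orientation: [2.15, 2.281, 0.005]
force: [0.4, 0.1, 0.9]
opening: 0.0933
[0.48375481 0.0608972  0.01730491] [0.40110112 0.07033738 0.8743566 ] 22.85 [7.99633920e-04 9.03725965e-05 3.03171415e-04]
```

View pics/q3.png

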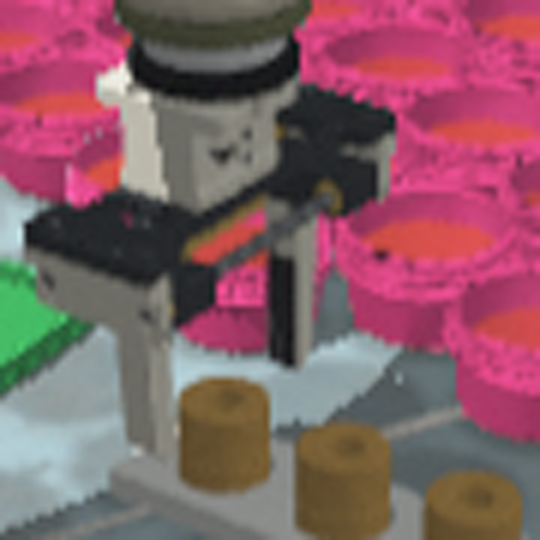

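```bash
python3 -m pendant '[{"delta_pos":[0,0,0],"spin":0},{"delta_pos":[0,0,0],"spin":0},{"delta_pos":[0,0,0],"spin":0},{"delta_pos":[0,0,0],"spin":0},{"delta_pos":[0,0,0],"spin":0},{"delta_pos":[0,0,0],"spin":0},{"delta_pos":[0,0,0],"spin":0},{"delta_pos":[0,0,0],"spin":0},{"delta_pos":[0,0,0],"spin":0}]' 1 20
python3 - <<'E'
from h import *
s=robot.read_state();print(s['tool_pos'],s['force'],s['t'])
c=cam('scene')
x0,y0,x1,y1=205,130,295,220
cv2.imwrite('pics/q4.png',cv2.resize(c['color'][y0:y1,x0:x1],None,fx=6,fy=6,interpolation=cv2.INTER_CUBIC))
E
```

```text
t: 23.8
tool_pos: [0.4838, 0.0609, 0.0171]
orientation: [2.15, 2.281, 0.005]
force: [2.0, -0.7, -0.1]
opening: 0.0433
[0.48378548 0.06086536 0.01706854] [ 2.00223328 -0.69668662 -0.10858217] 23.8
```

View pics/q4.png

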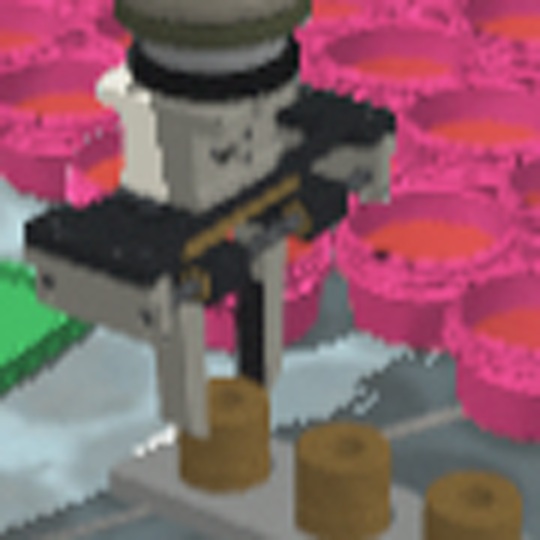

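```bash
python3 -m pendant '[{"delta_pos":[0,0,0],"spin":0},{"delta_pos":[0,0,-0.003],"spin":0},{"delta_pos":[0,0,-0.007],"spin":0},{"delta_pos":[0,0,-0.012],"spin":0},{"delta_pos":[0,0,-0.020],"spin":0},{"delta_pos":[0,0,-0.032],"spin":0},{"delta_pos":[0,0,-0.045],"spin":0},{"delta_pos":[0,0,-0.056],"spin":0},{"delta_pos":[0,0,-0.063],"spin":0},{"delta_pos":[0,0,-0.065],"spin":0}]' 1 40
python3 - <<'E'
from ov import *
s=robot.read_state();print(s['tool_pos'],s['force'],s['t'],delta([.513,.267,.085]))
c=cam('scene')
x0,y0,x1,y1=205,110,295,220
cv2.imwrite('pics/q5.png',cv2.resize(c['color'][y0:y1,x0:x1],None,fx=5.4,fy=5.4,interpolation=cv2.INTER_CUBIC))
P=[(rect(.514,.267,.08,.100,.110,.016),(0,0,255)),(rect(.514,.267,.08,.092,.102,.016),(0,0,255))]
overlay('top','q6.png',[],(135,150,205,210),P)
for n in('top','scene'):
    c=cam(n)
    for r in robot.mark_of(n,'pass_tray'): print(n,r['score'],w(c,r['location']))
E
```

```text
t: 24.85
tool_pos: [0.4842, 0.0611, 0.0836]
orientation: [2.149, 2.28, 0.008]
force: [0.1, -0.0, -3.0]
opening: 0.0423
[0.48417977 0.06106837 0.08359228] [ 0.10722257 -0.0452145  -2.97329346] 24.85 [ 0.2038592   0.04097686 -0.00165744]
top 0.67 [ 0.6660495  -0.19872367 -0.00126439]
top 0.47 [ 0.39739999 -0.27895369  0.00901016]
scene 0.9 [ 0.51611762  0.2672323  -0.0025105 ]
```

View pics/q5.png

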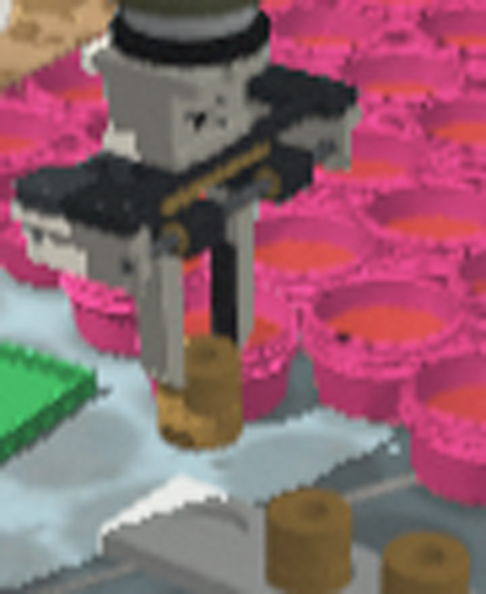

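View pics/q6.png

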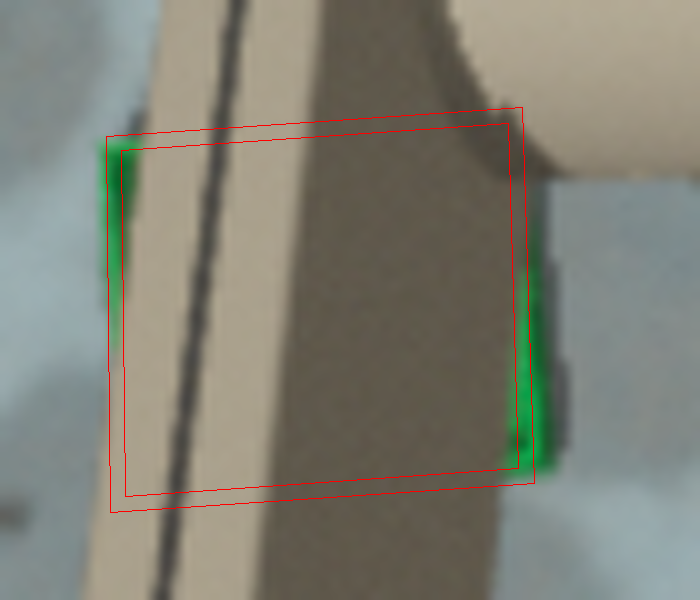

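```bash
python3 -m pendant '[{"delta_pos":[0.02,0.004,0],"spin":0},{"delta_pos":[0.045,0.009,0],"spin":0},{"delta_pos":[0.075,0.015,0],"spin":0},{"delta_pos":[0.105,0.021,0],"spin":0},{"delta_pos":[0.135,0.027,0],"spin":0},{"delta_pos":[0.165,0.033,0],"spin":0},{"delta_pos":[0.188,0.038,0],"spin":0},{"delta_pos":[0.200,0.0415,0],"spin":0},{"delta_pos":[0.204,0.042,0],"spin":0},{"delta_pos":[0.204,0.042,0],"spin":0}]'
python3 - <<'E'
from ov import *
s=robot.read_state();print(s['tool_pos'],s['force'],s['t'],delta([.5145,.267,.030]))
P=[(rect(.514,.267,.08,.100,.110,.016),(0,0,255))]
overlay('scene','q7.png',[],(160,110,250,210),P)
E
```

```text
t: 26.15
tool_pos: [0.5123, 0.2668, 0.0806]
orientation: [2.15, 2.282, 0.002]
force: [-0.1, -0.1, -3.0]
opening: 0.0423
[0.51231936 0.26681281 0.08055185] [-0.08363423 -0.14668676 -2.99274104] 26.15 [0.00024001 0.00191401 0.05056243]
```

View pics/q7.png

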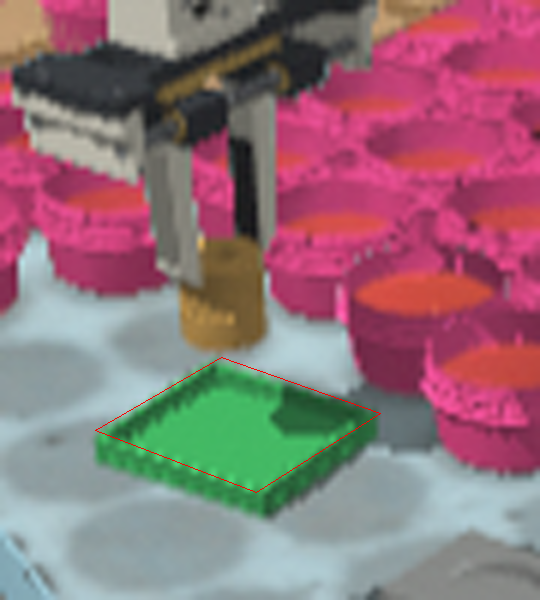

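```bash
python3 -m pendant '[{"delta_pos":[0,0.001,0.010],"spin":0},{"delta_pos":[0,0.0015,0.022],"spin":0},{"delta_pos":[0,0.0015,0.035],"spin":0},{"delta_pos":[0,0.0015,0.045],"spin":0},{"delta_pos":[0,0.0015,0.051],"spin":0},{"delta_pos":[0,0.0015,0.053],"spin":0},{"delta_pos":[0,0.0015,0.053],"spin":0}]'
python3 -m pendant '[{"delta_pos":[0,0,0.0015],"spin":0},{"delta_pos":[0,0,0.003],"spin":0},{"delta_pos":[0,0,0.0045],"spin":0},{"delta_pos":[0,0,0.006],"spin":0}]'
```

```text
t: 26.9
tool_pos: [0.514, 0.2662, 0.0273]
orientation: [2.151, 2.282, 0.001]
force: [0.7, 0.1, -2.2]
opening: 0.0425
t: 27.3
tool_pos: [0.5142, 0.2662, 0.0214]
orientation: [2.15, 2.281, 0.002]
force: [-0.1, -0.2, -2.9]
opening: 0.0422
```

```bash
python3 -m pendant '[{"delta_pos":[0,0,0.0015],"spin":0},{"delta_pos":[0,0,0.003],"spin":0},{"delta_pos":[0,0,0.0045],"spin":0}]'; python3 -m pendant '[{"delta_pos":[0,0,0.0005],"spin":0},{"delta_pos":[0,0,0.001],"spin":0}]'
python3 - <<'E'
from ov import *
overlay('scene','q8.png',[],(160,110,250,210))
E
```

```text
t: 27.6
tool_pos: [0.5142, 0.2662, 0.0168]
orientation: [2.15, 2.282, 0.002]
force: [-0.8, -0.9, -2.7]
opening: 0.0424
t: 27.8
tool_pos: [0.5142, 0.2662, 0.0157]
orientation: [2.15, 2.282, 0.002]
force: [0.4, 0.4, -2.9]
opening: 0.0424
```

View pics/q8.png

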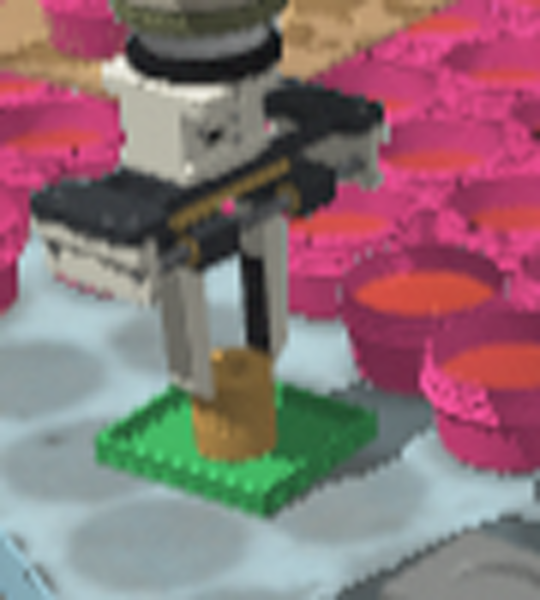

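```bash
python3 -m pendant '[{"delta_pos":[0,0,0.0005],"spin":0},{"delta_pos":[0,0,0.001],"spin":0}]'; python3 -m pendant '[{"delta_pos":[0,0,0.0004],"spin":0},{"delta_pos":[0,0,0.0006],"spin":0}]'
```

```text
t: 28.05
tool_pos: [0.5143, 0.2662, 0.0151]
orientation: [2.15, 2.282, 0.002]
force: [-2.6, -0.6, 3.1]
opening: 0.0426
t: 28.25
tool_pos: [0.5143, 0.2663, 0.015]
orientation: [2.15, 2.281, 0.002]
force: [-4.4, -2.6, 6.5]
opening: 0.0425
```

```bash
python3 -m pendant '[{"delta_pos":[0,0,-0.0006],"spin":0},{"delta_pos":[0,0,-0.0006],"spin":0},{"delta_pos":[0,0,-0.0006],"spin":0},{"delta_pos":[0,0,-0.0006],"spin":0}]' -0.15
python3 -m pendant '[{"delta_pos":[0,0,-0.004],"spin":0},{"delta_pos":[0,0,-0.010],"spin":0},{"delta_pos":[0,0,-0.020],"spin":0},{"delta_pos":[0,0,-0.035],"spin":0},{"delta_pos":[0,0,-0.055],"spin":0},{"delta_pos":[0,0,-0.080],"spin":0},{"delta_pos":[0,0,-0.105],"spin":0},{"delta_pos":[0,0,-0.125],"spin":0}]' -0.15
python3 - <<'E'
from ov import *
overlay('scene','q9.png',[],(160,110,320,230))
print(robot.read_state()['t'])
E
```

```text
t: 28.65
tool_pos: [0.5144, 0.2663, 0.0156]
orientation: [2.15, 2.281, 0.003]
force: [-0.3, 0.1, 0.2]
opening: 0.0532
t: 29.45
tool_pos: [0.5145, 0.2671, 0.1441]
orientation: [2.149, 2.28, 0.007]
force: [-0.1, 0.2, 0.6]
opening: 0.0531
29.5
```

View pics/q9.png

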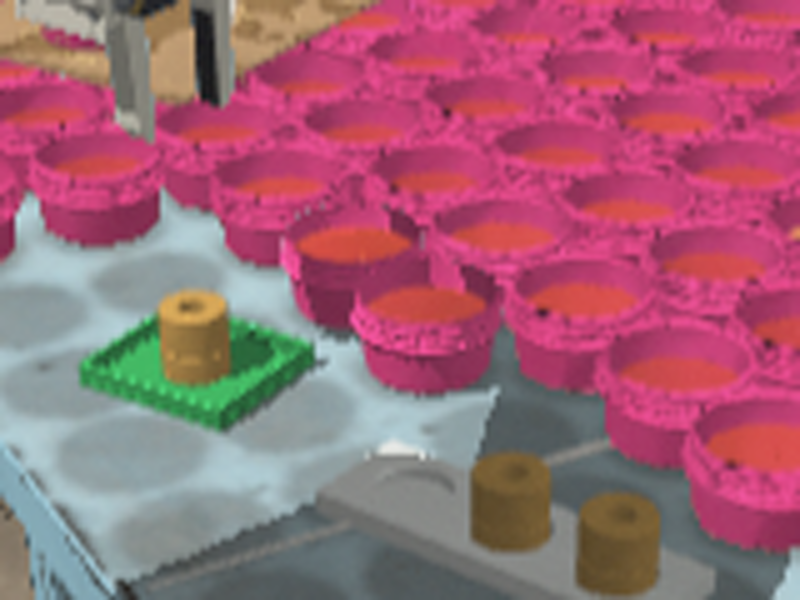

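The passing bushing stands upright in the tray and the other two are still in their pockets. One full-view check before handing in.

```bash
python3 -m pendant '[{"delta_pos":[0,0,0],"spin":0},{"delta_pos":[0,0,0],"spin":0},{"delta_pos":[0,0,0],"spin":0}]'
python3 - <<'E'
from h import *
cam('scene','z1.png')
s=robot.read_state();print(s['dq'].round(3),s['force'])
E
```

```text
t: 29.8
tool_pos: [0.5158, 0.2677, 0.1471]
orientation: [2.148, 2.279, 0.012]
force: [-0.4, -1.2, -0.2]
opening: 0.0536
[-0.001  0.007  0.004 -0.     0.002  0.   ] [-0.03918984  0.37312666  0.36344885]
```

View pics/z1.png

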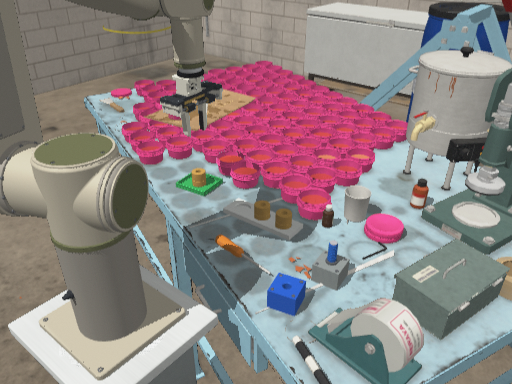

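In the full view the gauge is in the grey stand at (332,255), the bushing is upright in the tray at (199,178), two bushings are in the rack at (262,210) and (284,219), and the bystanders are undisturbed.

```bash
python3 -c "
from plant import robot
print(robot.close_job())"
```

```text
the job is handed in; nothing more can be done
None
```

The job is done and handed in at about 30 s of the 72 s allowed. The first bushing I tried, the one at the tray end of the rack, passed and is now upright in the green tray.

- **Trial:** The top picture already showed light floor through this bore and a step in the other two, so I tried it first. I lowered the gauge at up to 15 mm/s. It met almost no force until the collar seated at TCP z = 0.0617 m (0.062 expected), with a peak of about 12 N.
- **Gauge:** It is back fully down in the grey stand, with light contact at the same height it was picked up from.
- **Bushing:** I set it down in the tray with about 6 N of contact.
- **Last checks:** The final pictures showed the other two bushings still in their pockets and the bystanders where they were. The arm was clear and still.

**What disagreed:**
- **Finger length:** In the pictures the fingers ended about 28 mm short of the stated TCP. I picked heights that would work either way, and both grips held.
- **Camera offset:** The scene camera was 2–5 mm off from the top camera in x. The first grasp agreed with the top camera, so I used that one for positions.

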